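# Sort the beech teethers from the peg-rail shelf

## Robot

A 6-joint arm with a two-finger parallel gripper is mounted at the origin on the work surface. World frame = base frame: x ahead of the robot, y to its left, z up, the work surface at z = 0. Lengths are in m, angles in rad, forces in N, time in s.
With the tool pointing down it reaches from about 0.3 to 0.775 m from the base axis. Payload 14.6 kg.
Tool frame: the origin (TCP) lies between the finger pads; the fingertips stand 17 mm ahead of it and the grasp point (between the pads) lies 2 mm behind it; z points along the fingers, y is the line along which they close (so a half turn about z gives the same grasp; the last joint's range is limited). The gripper opens to 94 mm and grips with 3 to 60 N. Pads are 16 mm wide; open, the fingers measure 119 mm over their backs; the gripper's body (75 mm by 177 mm) begins 78 mm behind the grasp point.
Start: joints at [-1.168, 0.3, 1.521, -0, 1.321, -0.067], TCP at [0.249, -0.49, 0.222] pointing down, gripper open.
Joint ranges: [-3.03, 3.03], [-0.79, 2.21], [0.23, 2.52], [-1.04, 4.18], [0, 3.07], [-2.55, 2.55]. Speed limits (rad/s): [2.22, 2.22, 2.57, 3.14, 3.14, 3.14].

## Interface

Orientations are given as a unit quaternion [x, y, z, w].
In Python, from rig import observe, read_camera, calibration, job_done gives the robot as it stands. The module is installed in compiled form; this text tells all that it offers.
- The arm moves only by the tool play_rows, never from a script. Its arguments are lists of equal length, an entry for each row: "fingers": the closure, from -1 (fully open) to 1 (shut); "delta_pos": the shift along the world's x, y, z in units of 0.15 m (1.0 is 0.15 m), a list of three; "dr": the turn, a rotation vector about the world's x, y, z in units of 180 degrees (1.0 is 180 degrees), a list of three. A call has 1 to 5 rows; each row is the pose to reach, as a shift and turn from the pose commanded when the call began, turning the shorter way round; what a row does not reach only later rows make up. A row lasts 1/12 s, in which the tool goes at most 41.7 mm and 7.16 degrees, less where a joint would pass 70% of its speed; a pose out of reach is approached as far as the arm can. A call with a number of a shift or a turn outside -1 to 1 is refused whole. A call with a gripper value outside its range is refused whole. The fingers move at their own pace and stop on an object; the grip force is fixed at half the most. Time passes only in rows, so rows that repeat a pose let the fingers close. It gives the time, the measured TCP pose, the force, the opening and the grip force at its end, in the units of the state.
- observe(): the state, without advancing time (a new reading comes with each control period).
- read_camera(name): name is "scene" or "top"; returns the picture (400x640x3 uint8, red, green, blue); there is no depth.
- calibration(name): a dict with "fovy" (degrees; the focal length in pixels is half the picture's height over the tangent of half this angle, whatever the lens; pixels are square), "cx", "cy" (the principal point, pixels), "distortion" ([k1, k2, p1, p2, k3] as OpenCV has them; the pictures are not rectified), "cam_to_world" (4x4, takes a point from camera to world coordinates). Camera axes: x right, y down, z forward; pixel columns grow to the right and rows downward; lengths in m; the calibration is good to about 2 mm. A picture is of the moment at which its call begins. calibration takes no time and is no camera call.
- job_done(): hands the job in; it is judged then, once.
The state is a dict: "time": time; "joint_pos": joint angles; "dq": joint speeds; "tau": joint torques, N m; "tcp_pos": TCP position; "eef_rot": TCP orientation; "wrist_force": force on the tool from outside, world axes, zero at the start; "moment": the same for the moment, N m; "width": finger opening in m; "grip_force": force on a finger pad.
Only numpy, scipy, OpenCV 4.12 (cv2) and the standard library are available. Lean on these libraries where they do the work, as an engineer would, in place of code of your own. Each camera call takes 0.05 s, during which the arm holds its last target. There are 200 camera calls.

## Task

Sort the three loose beechwood teethers standing on the pine shelf for washing: stand both ring-shaped ones in the rectangular wooden tray and the straight barrel-shaped shaker in the low round white crock with straight sides, each upright on its foot on the container's floor. Tray and crock stay where they are, and everything else, the glass jar in the same row included, is left alone and undisturbed.

Things in the scene. Friction and masses are not known exactly. Their poses are not given: they have to be found in the camera images.
- shelf: fixed pine shelf, 420 mm long along y. Origin: on the table below the row of pieces; x away from the robot, z up. Board: top 50 mm above the table, 18 mm thick, x -0.080 to +0.060. Three teethers and the glass jar stand in a row on it, mixed over four places: x within 6 mm of 0, y about -0.158, -0.053, 0.053, 0.158. Posts 18 mm square at x -0.035, y +-0.200. Open on its far (+x) side.
- rail (a point): middle of the peg rail's lower far (+x) edge, 200 mm above the table, 10 mm nearer the robot than the row. Rail: 18 mm thick in x, 70 mm high, the shelf's full length; a ledge with small things runs 80 mm from its top towards the robot, up to 312 mm high. A vertical gripper at the row strikes the rail: lean its body away from the robot 30 to 45 degrees and reach in from beyond.
- ring_a: first ring: plain beech teething ring upright on a flat foot. Ring 64 mm across, hole 32 mm, 16 mm thick along its y (grip it there), in its x-z plane, centre 39 mm above the underside. Foot 44 (x) x 30 (y) x 10 mm. 71 mm tall, about 60 g. Origin: centre of the underside, z up. Loose in the shelf's row; yaw within about 0.3 rad of the shelf's.
- ring_b: second ring, the same: plain beech teething ring upright on a flat foot. Ring 64 mm across, hole 32 mm, 16 mm thick along its y (grip it there), in its x-z plane, centre 39 mm above the underside. Foot 44 (x) x 30 (y) x 10 mm. 71 mm tall, about 60 g. Origin: centre of the underside, z up. Loose in the shelf's row; yaw within about 0.3 rad of the shelf's.
- shaker: plain beech barrel-shaped shaker standing on end, 80 mm tall, 70 g: foot 40 mm in diameter and 8 mm high, tapering at 13 mm to a straight round barrel 30 mm in diameter up to 70 mm, then a tapered top 20 mm across. Origin: centre of the underside; z up along its axis. Stands loose on the shelf's board in one of the four places.
- tray: loose rectangular open pine tray, outside 120 (x) x 180 (y) x 30 mm high, walls and floor 6 mm, 0.6 kg; on the table to the left or right of the shelf, its yaw within 0.25 rad of the world's. Origin: centre of its underside.
- tray_in (a point): centre of the tray's inner floor; axes as the tray's; clear floor 108 (x) x 168 (y) mm.
- crock: loose low round white ceramic crock with straight sides, outer radius 65 mm, 40 mm high, wall 5 mm, floor 6 mm, 0.6 kg, open on top; on the table on the other side of the shelf from the tray. Origin: centre of its underside.
- crock_in (a point): centre of the crock's flat inner floor (clear radius about 55 mm).
- jar: bystander: lidded glass jar, radius 26 mm, 80 mm tall, on the shelf in the same row as the teethers. Origin: centre of the underside.
- cup: bystander: white ceramic cup, rim radius 36 mm, 70 mm tall, on the table beyond the shelf. Origin: centre of the underside.
- keys: bystander: flat plastic keys rattle, about 110 mm long along x and 10 mm high, on the table between robot and shelf. Origin: at the centre of its carrying ring, on the table.
- brush: bystander: brush lying along y beyond the shelf. Origin: centre of the underside.
- lotion: bystander: upright lotion bottle, radius 26 mm, 130 mm tall, on the table between robot and shelf. Origin: centre of the underside.
- bowl: bystander: small ceramic bowl, rim radius 42 mm, 40 mm tall, beyond the shelf. Origin: centre of the underside.
Not all that is in view belongs to the job. What is shaped like the crock but purple or turquoise is not meant. Leave any black look-alike of the shaker alone.

How it is judged:
By the outcome, as a careful person would: the job done as asked, in the order asked, and still so for the second after the job is handed in, with the robot touching nothing.
It also fails if it takes over 72 s, if anything falls off the work surface, if the arm or the gripper's body presses on something with over 40 N, if the wrist force passes 120 N, or if a joint passes its speed limit or range.

## Working session

There is one attempt and no reset: what is moved stays moved. The work goes in short steps, Python scripts to look and compute and a tool call to move; the robot and the scene stay as the last step left them, time stands still between calls to the robot, and variables do not carry over. Pictures are saved under pics/ and viewed, at most 10 in all, crops included, and the job is handed in when it is done.

Besides the shell and the picture viewer there is one more tool, called after ">>>" by a JSON object that holds its "fn" and its "kwargs", one argument or row to a line. play_rows: Moves the arm, as the interface text tells. Shifts and turns lie within -1 to 1; 1 stands for 0.15 m of shift or 180 degrees of turn. Its arguments: {"type":"object","properties":{"fingers":{"type":"array","items":{"type":"number"}},"delta_pos":{"type":"array","items":{"type":"array","items":{"type":"number","minimum":-1,"maximum":1}}},"dr":{"type":"array","items":{"type":"array","items":{"type":"number","minimum":-1,"maximum":1}}}},"required":["fingers","delta_pos","dr"]}

```bash
mkdir -p pics
python3 - <<'E'
from rig import *
import cv2,numpy as np
np.set_printoptions(precision=4,suppress=True)
for n in ("scene","top"):
    im=read_camera(n); cv2.imwrite(f"pics/{n}0.png",im[:,:,::-1]); print(n,calibration(n))
print(observe())
E
```

```text
scene {'fovy': 43.73694908216245, 'cx': 324.5966660156309, 'cy': 197.39221496172965, 'distortion': array([0.0254, 0.    , 0.    , 0.    , 0.    ]), 'cam_to_world': array([[-0.7129,  0.4637, -0.5261,  1.2674],
       [ 0.7012,  0.466 , -0.5395,  0.7802],
       [-0.005 , -0.7535, -0.6574,  1.0138],
       [ 0.    ,  0.    ,  0.    ,  1.    ]])}
top {'fovy': 44.01528881966419, 'cx': 319.06223388023693, 'cy': 198.6497891964935, 'distortion': array([-0.0216,  0.    ,  0.    ,  0.    ,  0.    ]), 'cam_to_world': array([[ 0.0246, -0.9858,  0.1659,  0.3446],
       [-0.9996, -0.0268, -0.0112,  0.0882],
       [ 0.0154, -0.1656, -0.9861,  1.4493],
       [ 0.    ,  0.    ,  0.    ,  1.    ]])}
{'time': 0.1, 'joint_pos': array([-1.1676,  0.3004,  1.5215, -0.    ,  1.3207, -0.0666]), 'dq': array([ 0.0006, -0.0024, -0.0033, -0.0003, -0.0014, -0.0003]), 'tau': array([  0.0014, -53.2644, -35.3282,   0.071 ,   0.0235,  -0.0001]), 'tcp_pos': array([ 0.2489, -0.4902,  0.2219]), 'eef_rot': array([ 0.9725,  0.2327, -0.0001, -0.0005]), 'wrist_force': array([-0.2643, -0.9741,  0.528 ]), 'moment': array([ 0.0041, -0.0185,  0.0165]), 'grip_force': 0.0, 'width': 0.09408612528200976}
```

View pics/scene0.png

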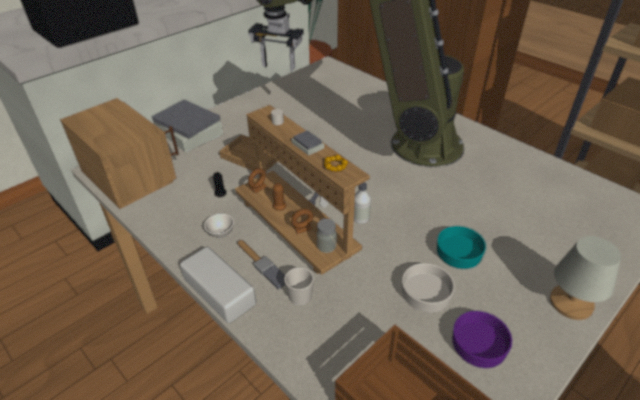

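View pics/top0.png

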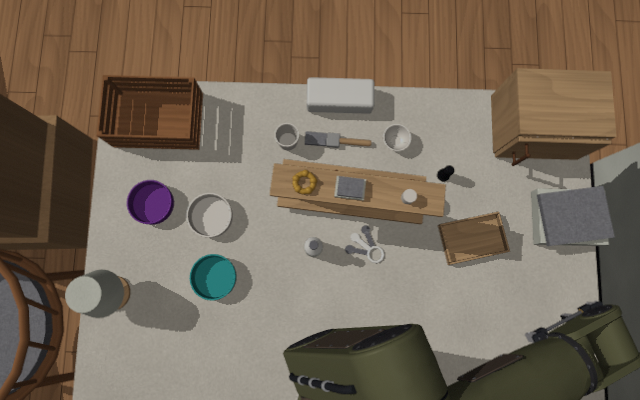

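The top view has the tray at (474,239), the white crock at (210,216), and purple (150,203) and turquoise (213,277) look-alikes. The scene view shows the row: ring (258,180), shaker (279,196), ring (301,220) and jar (327,235). The black shaker look-alike is at (219,185).

Candidates:
- **Shaker:** brown (279,196) or black (219,185). I choose the brown one.
- **Crock:** white (428,287), turquoise (461,247) or purple (482,338) in the scene view. I choose the white one.
- **Rings:** (258,180) and (301,220). The yellow ring on the ledge at (336,162) and the keys ring are not meant.

```bash
cat > h.py <<'E'
import cv2,numpy as np
from rig import *
np.set_printoptions(precision=4,suppress=True)
def ray(n,px):
    c=calibration(n); f=200/np.tan(np.radians(c['fovy']/2))
    K=np.array([[f,0,c['cx']],[0,f,c['cy']],[0,0,1]])
    u=cv2.undistortPoints(np.float64(px).reshape(-1,1,2),K,c['distortion'])[:,0]
    T=c['cam_to_world']; d=np.c_[u,np.ones(len(u))]@T[:3,:3].T
    return T[:3,3],d
def plane(n,px,z):
    o,d=ray(n,px); return o+d*((z-o[2])/d[:,2])[:,None]
def proj(n,P):
    c=calibration(n); f=200/np.tan(np.radians(c['fovy']/2))
    K=np.array([[f,0,c['cx']],[0,f,c['cy']],[0,0,1]])
    T=np.linalg.inv(c['cam_to_world']); P=np.float64(P).reshape(-1,3)
    return cv2.projectPoints(P,cv2.Rodrigues(T[:3,:3])[0],T[:3,3],K,c['distortion'])[0][:,0]
E
python3 - <<'E'
from h import *
s=cv2.imread('pics/scene0.png');t=cv2.imread('pics/top0.png')
cv2.imwrite('pics/row.png',cv2.resize(s[155:275,225:385],None,fx=5,fy=5,interpolation=cv2.INTER_CUBIC))
cv2.imwrite('pics/topc.png',cv2.resize(t[110:270,260:520],None,fx=3,fy=3,interpolation=cv2.INTER_CUBIC))
# crock: bright low-sat blob in top
hsv=cv2.cvtColor(t,cv2.COLOR_BGR2HSV)
for p in [(210,216),(474,239),(474,225),(355,212),(445,215),(480,180),(195,216),(180,180)]: print(p,hsv[p[1],p[0]])
print(plane('top',[(210,216)],.04),plane('top',[(474,239)],.02),plane('top',[(446,174),(398,138),(287,136)],.04))
E
```

```text
(210, 216) [ 19  20 178]
(474, 239) [ 16 110 102]
(474, 225) [ 16 110 102]
(355, 212) [ 15 111  94]
(445, 215) [ 20  28 110]
(480, 180) [ 21  25 162]
(195, 216) [ 19  23 124]
(180, 180) [ 20  28 164]
[[0.5229 0.3833 0.04  ]] [[ 0.4783 -0.3817  0.02  ]] [[ 0.665  -0.2977  0.04  ]
 [ 0.77   -0.1568  0.04  ]
 [ 0.7665  0.1714  0.04  ]]
```

View pics/row.png

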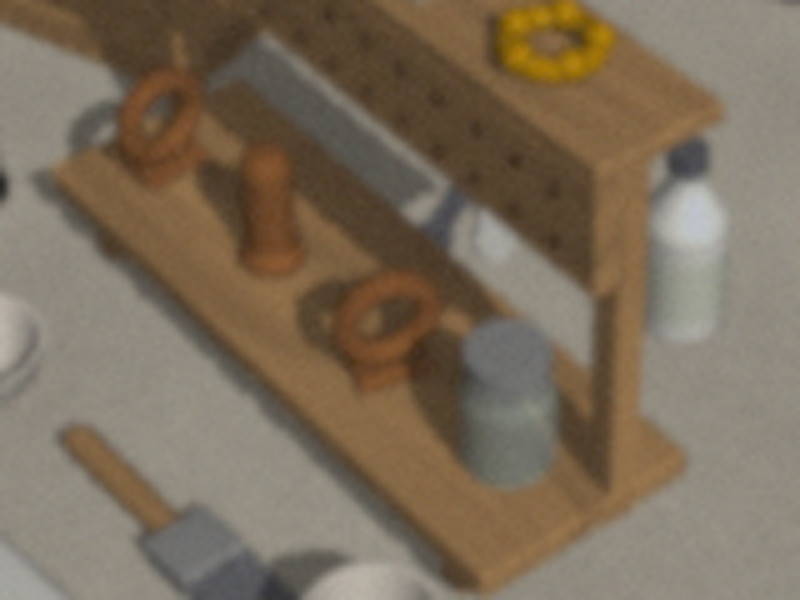

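View pics/topc.png

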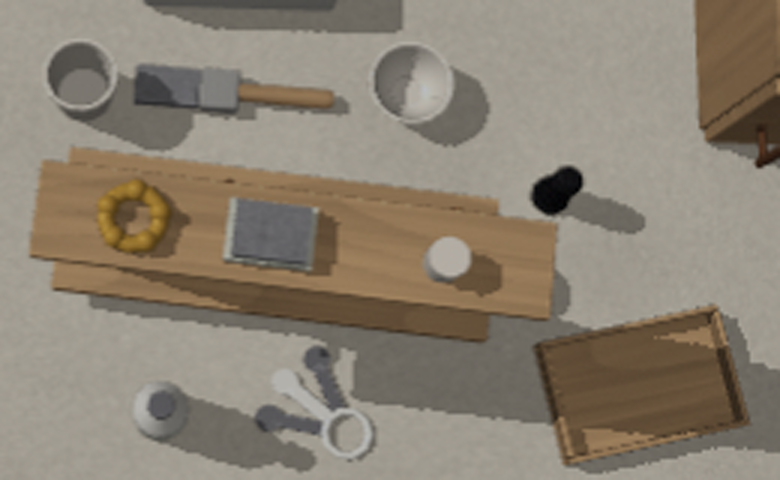

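The crop confirms the row from the scene view's left: ring, brown shaker, ring, jar. The second crop shows the board's far corners at top px (283,159) and (426,177), and the black look-alike beyond the shelf near (446,174). Next I'll measure them.

Run:
```python
from h import *
B=plane('top',[(283.3,159.3),(426,176.7),(277.7,206.7),(422.7,223.3)],.05);print('board',B[:,:2])
Bs=plane('scene',[(235.4,190),(322,273),(362.6,247)],.05);print('boardscene',Bs[:,:2])
e=B[0]-B[1]; print('yaw',np.arctan2(-e[0],e[1]),np.linalg.norm(e)); e=Bs[1]-Bs[0]; yaw=np.arctan2(-e[0],e[1]); print('yaw s',yaw,np.linalg.norm(e))
s=cv2.imread('pics/scene0.png');t=cv2.imread('pics/top0.png')
h=cv2.cvtColor(cv2.resize(s,None,fx=4,fy=4,interpolation=cv2.INTER_CUBIC),cv2.COLOR_BGR2HSV)
for p in [(1032,760),(960,740),(1116,780)]: print(h[p[1],p[0]])
m=((h[...,0]<=13)&(h[...,1]>125)).astype(np.uint8)*255
m[:600]=0;m[1000:]=0;m[:,:960]=0;m[:,1280:]=0
vis=cv2.cvtColor(m[600:1000,900:1320],cv2.COLOR_GRAY2BGR)
cs,hi=cv2.findContours(m,cv2.RETR_CCOMP,cv2.CHAIN_APPROX_NONE)
for i,c in enumerate(cs):
    if cv2.contourArea(c)>150:
        print(i,hi[0][i][3],cv2.contourArea(c),np.array(cv2.boundingRect(c))/4,cv2.fitEllipse(c)[0][0]/4,cv2.fitEllipse(c)[0][1]/4,np.array(cv2.fitEllipse(c)[1])/4,cv2.fitEllipse(c)[2])
cv2.imwrite('pics/mask.png',vis)
# tray: hue mask in top
ht=cv2.cvtColor(t,cv2.COLOR_BGR2HSV); mt=((ht[...,1]>70)).astype(np.uint8)*255
mt[:, :430]=0;mt[:205]=0;mt[280:]=0;mt[:,520:]=0;mt[:212,:470]=0
c=max(cv2.findContours(mt,0,1)[0],key=cv2.contourArea); r=cv2.minAreaRect(c); print('tray',r)
P=plane('top',cv2.boxPoints(r),.03); print(P[:,:2],P.mean(0),[np.linalg.norm(P[i]-P[i-1]) for i in range(4)])
mc=cv2.GaussianBlur(ht,(3,3),0)[...,1]<24
mc=mc.astype(np.uint8)*255; mc[:180]=0;mc[250:]=0;mc[:,:175]=0;mc[:,245:]=0
c=cv2.convexHull(np.vstack([q for q in cv2.findContours(mc,0,1)[0] if cv2.contourArea(q)>40])); print('crock',cv2.minEnclosingCircle(c))
```

```text
board [[ 0.6931  0.179 ]
 [ 0.6531 -0.2364]
 [ 0.5536  0.1899]
 [ 0.5167 -0.2254]]
boardscene [[ 0.6619 -0.2233]
 [ 0.7028  0.19  ]
 [ 0.5647  0.2018]]
yaw -0.09602962874062272 0.41731055628822666
yaw s -0.0986708366940135 0.4152730847774156
[ 14 156 116]
[17 49 99]
[ 13 159 111]
24 -1 2234.5 [292.   209.    21.75  24.5 ] 302.0150451660156 219.533935546875 [15.6623 22.0527] 36.029266357421875
68 -1 1980.5 [273.   185.75  12.25  24.  ] 278.581298828125 198.6159210205078 [ 9.9435 21.982 ] 178.44406127929688
107 -1 3709.5 [248.5 168.   17.   24.5] 257.07000732421875 179.97633361816406 [14.7203 22.4114] 9.047545433044434
132 107 1311.0 [250.75 173.    11.5   14.25] 256.6077575683594 179.7373046875 [ 9.2967 12.526 ] 24.5535945892334
tray ((473.41766357421875, 237.62942504882812), (41.75911331176758, 64.10295104980469), 77.47119140625)
[[ 0.5177 -0.2732]
 [ 0.5633 -0.4579]
 [ 0.4451 -0.4801]
 [ 0.401  -0.2976]] [ 0.4818 -0.3772  0.03  ] [np.float64(0.11921341902205823), np.float64(0.19026506260748116), np.float64(0.12031147647124807), np.float64(0.18777765411431613)]
crock ((207.98333740234375, 214.45111083984375), 23.243438720703125)
```

View pics/mask.png

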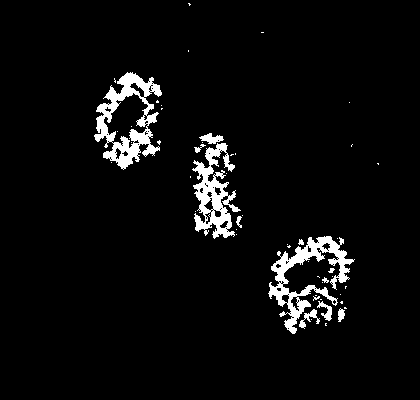

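Run:
```python
from h import *
s=np.mean([read_camera('scene').astype(np.float32) for _ in range(10)],0)
np.save('s.npy',s); b=cv2.resize(s,None,fx=4,fy=4,interpolation=cv2.INTER_CUBIC)
ratio=b[...,0]/(b[...,2]+1)  # R/B
print([ratio[int(y*4),int(x*4)] for x,y in [(257,170),(279,196),(302,211),(265,195),(295,205),(240,190),(310,240)]])
v=np.clip((ratio-1)*90,0,255).astype(np.uint8)
th,_=cv2.threshold(v[640:960,980:1260],0,255,cv2.THRESH_OTSU); th=max(th,0); print('otsu',th/90+1)
m=(v>th).astype(np.uint8)*255; m[:640]=0;m[960:]=0;m[:,:980]=0;m[:,1260:]=0
m=cv2.morphologyEx(m,cv2.MORPH_OPEN,np.ones((3,3)))
im=cv2.cvtColor(b[620:980,960:1340].clip(0,255).astype(np.uint8),cv2.COLOR_RGB2BGR)
cs,hi=cv2.findContours(m,cv2.RETR_CCOMP,cv2.CHAIN_APPROX_NONE)
for i,c in enumerate(cs):
    if cv2.contourArea(c)>300:
        e=cv2.fitEllipse(c); print(i,hi[0][i][3],cv2.contourArea(c),np.array(cv2.boundingRect(c))/4,np.array(e[0])/4,np.array(e[1])/4,e[2])
        cv2.drawContours(im,[c-np.array([960,620])],-1,(0,255,0),1)
cv2.imwrite('pics/avg.png',cv2.resize(im,None,fx=2,fy=2)[:600*2])
im=cv2.resize(im,(633,600)); cv2.imwrite('pics/avg.png',im)
```

```text
[np.float32(2.526736), np.float32(2.6144488), np.float32(2.5410607), np.float32(1.8775328), np.float32(1.87744), np.float32(1.880242), np.float32(1.8703393)]
otsu 1.5666666666666667
0 -1 63214.0 [245. 160.  70.  80.] [283.835  197.0724] [71.6916 88.4146] 143.85501098632812
```

View pics/avg.png

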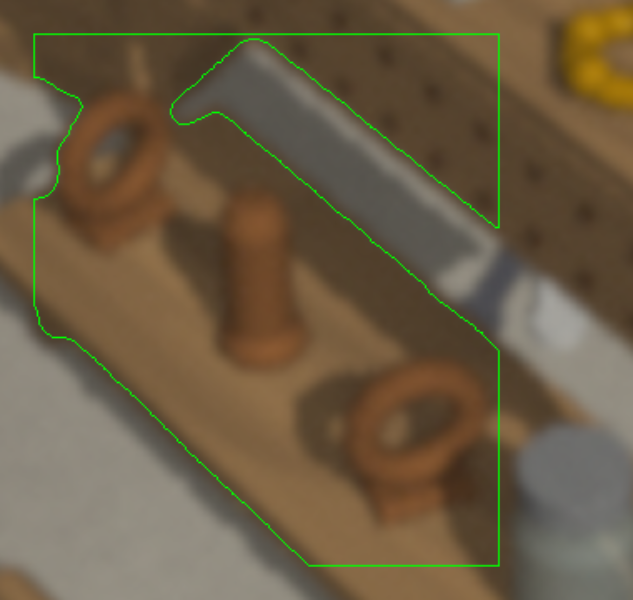

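The averaged crop shows the three pieces clearly. R/B above 2.2 separates them from the pine.

>>> {"fn": "play_rows", "kwargs": {
  "fingers": [-1,-1,-1,-1],
  "delta_pos": [
    [0.1,0,0.3],
    [0.2,0,0.6],
    [0.3,0,1],
    [0.3,0,1]
  ],
  "dr": [
    [0,0,-0.04],
    [0,0,-0.08],
    [0,0,-0.12],
    [0,0,-0.14]
  ]
}}

```text
time: 0.93
tcp_pos: [0.2947, -0.4901, 0.376]
eef_rot: [1.0, 0.012, 0.001, 0.001]
wrist_force: [-0.1, -0.4, 0.3]
width: 0.0941
grip_force: 0.0
```

Run:
```python
from h import *
s=np.load('s.npy'); b=cv2.resize(s,None,fx=4,fy=4,interpolation=cv2.INTER_CUBIC)
r=b[...,0]/(b[...,2]+1); m=(r>2.2).astype(np.uint8)*255; m[:660]=0;m[960:]=0;m[:,:980]=0;m[:,1260:]=0
cs,hi=cv2.findContours(m,cv2.RETR_CCOMP,cv2.CHAIN_APPROX_NONE)
def pr(x):return (np.array(x)+.5)/4-.5
for i,c in enumerate(cs):
    if cv2.contourArea(c)<300: continue
    c=c[:,0].astype(np.float32)
    e=cv2.fitEllipse(c); print('\n',i,hi[0][i][3],cv2.contourArea(c),'bb',pr(c.min(0)),pr(c.max(0)),'ell',pr(e[0]),np.array(e[1])/4,e[2])
    if hi[0][i][3]>=0: print(' hole pt z.089',plane('scene',[pr(e[0])],.089))
    elif c[:,0].mean()>1080 and c[:,0].mean()<1150:
        for z,q in((.08,None),):
            # barrel mid rows
            for k in (.3,.5,.7):
                y=c[:,1].min()+k*np.ptp(c[:,1]); w=c[abs(c[:,1]-y)<1.1][:,0]; print('  row',pr(y),pr(w.min()),pr(w.max()))
        print(' shaker mid',plane('scene',[pr((c.min(0)+c.max(0))/2)],.09))
    else:
        # upper outline: above hole centre -> ellipse of ring
        u=c[c[:,1]<c[:,1].min()+.62*np.ptp(c[:,1])]
        e=cv2.fitEllipseDirect(u); print(' upper',pr(e[0]),np.array(e[1])/8,e[2],plane('scene',[pr(e[0])],.089))
        o,d=ray('scene',[pr(e[0])]); d=d[0]/np.linalg.norm(d[0]); P=plane('scene',[pr(e[0])],.089)[0]
        ratio=min(e[1])/max(e[1]); cc=(32*ratio-8)/24
        az=np.arctan2(-d[1],-d[0]); q=cc/np.hypot(d[0],d[1])
        print(' az cam',az,'c',cc,'R px*mm',max(e[1])/8*np.linalg.norm(P-o)/498*1000,' normal az',az+np.arccos(np.clip(q,-1,1)),'yaw',az+np.arccos(np.clip(q,-1,1))-np.pi/2)
        bt=c[c[:,1]>c[:,1].max()-28]; h=cv2.convexHull(bt)[:,0]; print(' foot hull',plane('scene',pr(cv2.approxPolyDP(h,2,True)[:,0]),.05)[:,:2].tolist(), pr(cv2.approxPolyDP(h,2,True)[:,0]).tolist())
# predicted places
psi=-.0975; R=np.array([[np.cos(psi),-np.sin(psi)],[np.sin(psi),np.cos(psi)]])
for y in(-.158,-.053,.053,.158): print('pred',np.array([.6175,-.0225])+R@[0,y])
o=observe();print(o['tcp_pos'],o['eef_rot'],o['joint_pos'],o['wrist_force'])
```

```text
0 -1 5970.0 bb [291.375 208.375] [312.375 232.875] ell [301.9472 220.0184] [19.7615 24.9113] 20.490381240844727
 upper [301.9599 217.5899] [ 8.3823 11.0858] 60.33628463745117 [[0.6288 0.0372 0.089 ]]
 az cam 0.8608247240088063 c 0.6748339198628712 R px*mm 29.991484053925934  normal az 1.2426412346780673 yaw -0.32815509211682925
 foot hull [[0.6164265923892965, 0.05480780909040428], [0.6520975334254986, 0.041109518593715144], [0.6408638910679412, 0.015333988705765189], [0.6105142080402557, 0.04550740368896933]] [[310.125, 228.875], [297.125, 232.875], [293.875, 226.125], [309.375, 226.125]]

 1 0 1058.0 bb [296.125 213.875] [307.625 222.375] ell [301.7587 217.9177] [ 6.6647 12.7137] 62.266605377197266
 hole pt z.089 [[0.63   0.0377 0.089 ]]

 2 -1 3926.5 bb [273.125 183.125] [285.375 209.875] ell [278.5632 197.6316] [11.2575 30.7474] 175.19300842285156
  row 191.15 273.125 282.875
  row 196.5 273.875 282.625
  row 201.85 274.125 284.125
 shaker mid [[ 0.6163 -0.0712  0.09  ]]

 3 -1 4690.0 bb [248.875 168.125] [265.625 191.875] ell [257.1238 180.0635] [16.2129 23.7622] 6.7824373245239
[... 292 characters left out ...]
42644, -0.17106546862770877], [0.6264866239021624, -0.17587264347804643], [0.6251987816070952, -0.1991087115580472], [0.6174942900392589, -0.21136939774855734], [0.5836691304924765, -0.17770891101584807]] [[265.625, 186.375], [258.625, 190.875], [254.625, 191.875], [250.125, 188.125], [249.625, 185.125], [265.375, 185.125]]

 4 3 892.5 bb [252.375 172.625] [260.625 182.875] ell [256.2561 177.4643] [ 6.3481 11.3162] 33.918487548828125
 hole pt z.089 [[ 0.6078 -0.1855  0.089 ]]
pred [ 0.6021 -0.1797]
pred [ 0.6123 -0.0752]
pred [0.6227 0.0302]
pred [0.6329 0.1347]
[ 0.2947 -0.4901  0.376 ] [0.9999 0.0116 0.0006 0.0012] [-1.0936  0.2885  1.1874  0.0001  1.6631  0.4541] [-0.0715 -0.3736  0.347 ]
```

```bash
cat > p.py <<'E'
from h import *
from scipy.spatial.transform import Rotation as Ro
def Rt(psi,L): return Ro.from_euler('ZYX',[psi,np.radians(L),np.pi])
def back(psi,L): return -Rt(psi,L).as_matrix()[:,2]
def plan(targets):
    o=observe(); p=o['tcp_pos'];R=Ro.from_quat(o['eef_rot'])
    print('now',p,o['joint_pos'],o['wrist_force'],o['width'])
    for q,psi,L in targets:
        T=Rt(psi,L); d=np.array(q)-p; rv=(T*R.inv()).as_rotvec()
        n=max(1,int(np.ceil(max(abs(d).max()/.15,np.linalg.norm(d)/.2,np.linalg.norm(rv)/np.radians(35)))))
        print(np.round(q,4),'calls',n,'each dp',np.round(d/.15/n,3),'dr',np.round(rv/np.pi/n,4)); p=np.array(q);R=T
E
python3 - <<'E'
from p import *
ps=-.36;L=35;b=back(ps,L);C=np.array([.629,.0375,.089])
print(b)
plan([((.7,.01,.42),ps,L),(C+.13*b,ps,L),(C+.02*b,ps,L)])
E
```

```text
[ 0.5368 -0.2021  0.8192]
now [ 0.2947 -0.4901  0.376 ] [-1.0936  0.2885  1.1874  0.0001  1.6631  0.4541] [-0.0715 -0.3736  0.347 ] 0.0941090395463204
[0.7  0.01 0.42] calls 4 each dp [0.676 0.834 0.073] dr [ 0.0084  0.0483 -0.0296]
[0.6988 0.0112 0.1955] calls 2 each dp [-0.004  0.004 -0.748] dr [0. 0. 0.]
[0.6397 0.0335 0.1054] calls 1 each dp [-0.394  0.148 -0.601] dr [0. 0. 0.]
```

>>> {"fn": "play_rows", "kwargs": {
  "fingers": [-0.2,-0.2,-0.2,-0.2,-0.2],
  "delta_pos": [
    [0.14,0.17,0.06],
    [0.28,0.34,0.12],
    [0.42,0.5,0.18],
    [0.55,0.67,0.24],
    [0.68,0.83,0.3]
  ],
  "dr": [
    [0.002,0.01,-0.006],
    [0.004,0.02,-0.012],
    [0.006,0.03,-0.018],
    [0.008,0.04,-0.024],
    [0.01,0.05,-0.03]
  ]
}}

```text
time: 1.35
tcp_pos: [0.3967, -0.3644, 0.4181]
eef_rot: [0.996, -0.033, -0.079, -0.017]
wrist_force: [0.5, -0.2, -0.3]
width: 0.0643
grip_force: 0.0
```

>>> {"fn": "play_rows", "kwargs": {
  "fingers": [-0.2,-0.2,-0.2,-0.2,-0.2],
  "delta_pos": [
    [0.14,0.17,0],
    [0.28,0.34,0],
    [0.42,0.5,0],
    [0.55,0.67,0],
    [0.68,0.83,0]
  ],
  "dr": [
    [0.002,0.02,-0.012],
    [0.004,0.03,-0.018],
    [0.006,0.04,-0.024],
    [0.008,0.05,-0.03],
    [0.01,0.06,-0.036]
  ]
}}

```text
time: 1.77
tcp_pos: [0.4988, -0.2398, 0.4175]
eef_rot: [0.981, -0.089, -0.172, -0.034]
wrist_force: [0.4, -0.0, 0.9]
width: 0.0569
grip_force: 0.0
```

>>> {"fn": "play_rows", "kwargs": {
  "fingers": [-0.2,-0.2,-0.2,-0.2,-0.2],
  "delta_pos": [
    [0.14,0.17,0],
    [0.28,0.34,0],
    [0.42,0.5,0],
    [0.55,0.67,0],
    [0.68,0.83,0]
  ],
  "dr": [
    [0.002,0.02,-0.012],
    [0.004,0.03,-0.018],
    [0.006,0.04,-0.024],
    [0.008,0.05,-0.03],
    [0.01,0.06,-0.036]
  ]
}}

```text
time: 2.18
tcp_pos: [0.6006, -0.1153, 0.4175]
eef_rot: [0.953, -0.144, -0.262, -0.05]
wrist_force: [0.7, -0.9, 1.3]
width: 0.0563
grip_force: 0.0
```

Run:
```python
from p import *
ps=-.36;L=35;b=back(ps,L);C=np.array([.629,.0375,.089])
plan([((.7,.01,.40),ps,L),(C+.13*b,ps,L),(C+.02*b,ps,L)])
```

```text
now [ 0.6006 -0.1153  0.4175] [-0.2653  0.8104  0.3958  0.061   2.4742  1.6429] [ 0.6683 -0.9214  1.3041] 0.05630266631972363
[0.7  0.01 0.4 ] calls 1 each dp [ 0.663  0.836 -0.117] dr [ 0.0013  0.0232 -0.0171]
[0.6988 0.0112 0.1955] calls 2 each dp [-0.004  0.004 -0.682] dr [0. 0. 0.]
[0.6397 0.0335 0.1054] calls 1 each dp [-0.394  0.148 -0.601] dr [0. 0. 0.]
```

>>> {"fn": "play_rows", "kwargs": {
  "fingers": [-0.2,-0.2,-0.2,-0.2,-0.2],
  "delta_pos": [
    [0.14,0.17,-0.03],
    [0.28,0.34,-0.06],
    [0.42,0.5,-0.09],
    [0.55,0.67,-0.12],
    [0.66,0.835,-0.15]
  ],
  "dr": [
    [0,0.006,-0.004],
    [0,0.012,-0.008],
    [0,0.018,-0.012],
    [0.001,0.023,-0.017],
    [0.001,0.023,-0.017]
  ]
}}

```text
time: 2.6
tcp_pos: [0.6481, 0.0031, 0.3739]
eef_rot: [0.94, -0.172, -0.29, -0.056]
wrist_force: [0.9, -0.1, -0.3]
width: 0.0562
grip_force: 0.0
```

>>> {"fn": "play_rows", "kwargs": {
  "fingers": [-0.2,-0.2,-0.2,-0.2],
  "delta_pos": [
    [0,0,-0.2],
    [0,0,-0.4],
    [0,0,-0.6],
    [0,0,-0.68]
  ],
  "dr": [
    [0,0,0],
    [0,0,0],
    [0,0,0],
    [0,0,0]
  ]
}}

```text
time: 2.93
tcp_pos: [0.6469, 0.0018, 0.2693]
eef_rot: [0.94, -0.172, -0.291, -0.055]
wrist_force: [0.6, -0.9, -0.3]
width: 0.0563
grip_force: 0.0
```

Run:
```python
from p import *
ps=-.36;L=35;b=back(ps,L);C=np.array([.629,.0375,.089])
plan([(C+.13*b,ps,L),(C+.02*b,ps,L)])
```

```text
now [0.6469 0.0018 0.2693] [-0.1107  0.8997  0.5945  0.183   2.2252  1.8902] [ 0.5893 -0.8747 -0.2681] 0.05626351793114542
[0.6988 0.0112 0.1955] calls 1 each dp [ 0.346  0.063 -0.492] dr [-0.0001  0.0032  0.0009]
[0.6397 0.0335 0.1054] calls 1 each dp [-0.394  0.148 -0.601] dr [0. 0. 0.]
```

>>> {"fn": "play_rows", "kwargs": {
  "fingers": [-0.2,-0.2,-0.2,-0.2],
  "delta_pos": [
    [0.15,0.02,-0.1],
    [0.3,0.06,-0.28],
    [0.35,0.06,-0.45],
    [0.35,0.06,-0.49]
  ],
  "dr": [
    [0,0.003,0.001],
    [0,0.003,0.001],
    [0,0.003,0.001],
    [0,0.003,0.001]
  ]
}}

```text
time: 3.27
tcp_pos: [0.7002, 0.011, 0.1933]
eef_rot: [0.938, -0.171, -0.297, -0.054]
wrist_force: [-0.2, -0.3, -0.8]
width: 0.0562
grip_force: 0.0
```

Run:
```python
from p import *
ps=-.36;L=35;b=back(ps,L);C=np.array([.629,.0375,.089])
plan([(C+.13*b,ps,L),(C+.02*b,ps,L)])
im=np.mean([read_camera('scene').astype(np.float32) for _ in range(4)],0).astype(np.uint8)
cv2.imwrite('pics/s1.png',cv2.resize(im[60:300,180:440,::-1],None,fx=2.3,fy=2.3,interpolation=cv2.INTER_CUBIC))
```

```text
now [0.7002 0.011  0.1933] [-0.0919  1.1525  0.3109  0.1991  2.2642  1.9199] [-0.1724 -0.3474 -0.7533] 0.056164922125905604
[0.6988 0.0112 0.1955] calls 1 each dp [-0.009  0.002  0.014] dr [-0.0002 -0.0006 -0.0001]
[0.6397 0.0335 0.1054] calls 1 each dp [-0.394  0.148 -0.601] dr [0. 0. 0.]
```

View pics/s1.png

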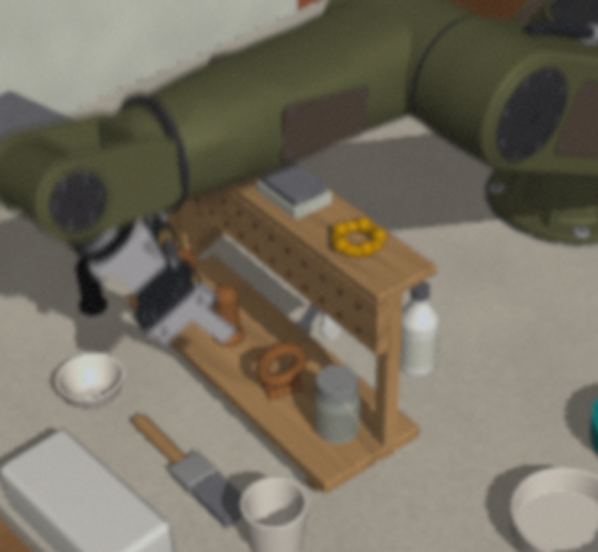

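The forearm passes over the ledge and the gripper is beyond the row at px (190,300), with nothing disturbed. I'll use a 30° lean so the forearm stays higher.

Run:
```python
from p import *
ps=-.36;L=30;b=back(ps,L);C=np.array([.629,.0375,.089])
plan([(C+.10*b,ps,L),(C+.02*b,ps,L)])
```

```text
now [0.6999 0.0104 0.2028] [-0.0928  1.1393  0.3112  0.1994  2.2667  1.9201] [-0.8103  0.5227  0.377 ] 0.05618921959849811
[0.6758 0.0199 0.1756] calls 1 each dp [-0.161  0.063 -0.181] dr [-0.0097 -0.0233  0.    ]
[0.6384 0.034  0.1063] calls 1 each dp [-0.25   0.094 -0.462] dr [0. 0. 0.]
```

>>> {"fn": "play_rows", "kwargs": {
  "fingers": [-0.2,-0.2,-0.2,-0.2],
  "delta_pos": [
    [-0.08,0.03,-0.09],
    [-0.16,0.06,-0.18],
    [-0.16,0.06,-0.18],
    [-0.16,0.06,-0.18]
  ],
  "dr": [
    [-0.005,-0.012,0],
    [-0.01,-0.023,0],
    [-0.01,-0.023,0],
    [-0.01,-0.023,0]
  ]
}}

```text
time: 3.8
tcp_pos: [0.6751, 0.02, 0.1763]
eef_rot: [0.95, -0.173, -0.255, -0.046]
wrist_force: [-0.0, 0.4, -0.2]
width: 0.0565
grip_force: 0.0
```

Run:
```python
from p import *
ps=-.36;L=30;b=back(ps,L);C=np.array([.629,.0375,.089])
plan([(C+.02*b,ps,L)])
```

```text
now [0.6751 0.02   0.1763] [-0.0769  0.9661  0.6619  0.1541  2.0154  1.8845] [-0.0005  0.4349 -0.1663] 0.05654112218629736
[0.6384 0.034  0.1063] calls 1 each dp [-0.245  0.093 -0.466] dr [ 0.0003 -0.0001 -0.0001]
```

>>> {"fn": "play_rows", "kwargs": {
  "fingers": [-0.2,-0.2,-0.2,-0.2,-0.2],
  "delta_pos": [
    [-0.06,0.025,-0.12],
    [-0.12,0.05,-0.24],
    [-0.18,0.07,-0.35],
    [-0.245,0.093,-0.466],
    [-0.245,0.093,-0.466]
  ],
  "dr": [
    [0,0,0],
    [0,0,0],
    [0,0,0],
    [0,0,0],
    [0,0,0]
  ]
}}

```text
time: 4.22
tcp_pos: [0.6383, 0.0338, 0.1027]
eef_rot: [0.95, -0.173, -0.257, -0.046]
wrist_force: [0.3, -1.2, -0.1]
width: 0.0567
grip_force: 0.0
```

>>> {"fn": "play_rows", "kwargs": {
  "fingers": [0.2,0.5,0.9,1,1],
  "delta_pos": [
    [0,0,0],
    [0,0,0],
    [0,0,0],
    [0,0,0],
    [0,0,0]
  ],
  "dr": [
    [0,0,0],
    [0,0,0],
    [0,0,0],
    [0,0,0],
    [0,0,0]
  ]
}}

```text
time: 4.63
tcp_pos: [0.6398, 0.0334, 0.104]
eef_rot: [0.95, -0.173, -0.256, -0.046]
wrist_force: [0.6, -0.2, 0.4]
width: 0.0267
grip_force: 0.0
```

Run:
```python
from p import *
plan([])
im=np.mean([read_camera('scene').astype(np.float32) for _ in range(4)],0).astype(np.uint8)
cv2.imwrite('pics/s2.png',cv2.resize(im[60:300,180:440,::-1],None,fx=2.3,fy=2.3,interpolation=cv2.INTER_CUBIC))
```

```text
now [0.6398 0.0334 0.104 ] [-0.063   0.917   0.9167  0.1506  1.8118  1.8667] [ 0.638  -0.2259  0.3675] 0.026690822701074896
```

View pics/s2.png

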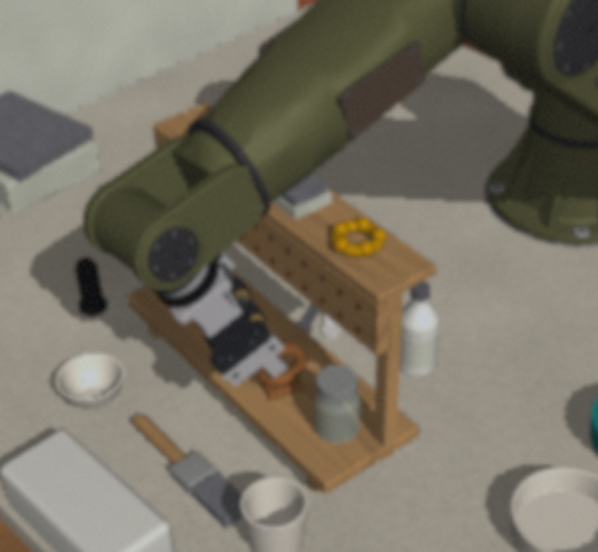

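The fingers straddle the ring at px (280,370) and are still closing. Nothing has shifted.

>>> {"fn": "play_rows", "kwargs": {
  "fingers": [1,1,1,1,1],
  "delta_pos": [
    [0,0,0],
    [0,0,0],
    [0,0,0],
    [0,0,0],
    [0,0,0]
  ],
  "dr": [
    [0,0,0],
    [0,0,0],
    [0,0,0],
    [0,0,0],
    [0,0,0]
  ]
}}

```text
time: 5.25
tcp_pos: [0.6395, 0.0335, 0.1035]
eef_rot: [0.95, -0.173, -0.256, -0.046]
wrist_force: [0.9, 0.0, 2.7]
width: 0.0151
grip_force: 30.0
```

>>> {"fn": "play_rows", "kwargs": {
  "fingers": [1,1],
  "delta_pos": [
    [0,0,0.03],
    [0,0,0.06]
  ],
  "dr": [
    [0,0,0],
    [0,0,0]
  ]
}}

```text
time: 5.42
tcp_pos: [0.6392, 0.0336, 0.1123]
eef_rot: [0.95, -0.173, -0.257, -0.046]
wrist_force: [-0.6, 0.4, -0.2]
width: 0.0155
grip_force: 30.0
```

Run:
```python
from p import *
ps=-.36;L=30;b=back(ps,L);C=np.array([.629,.0375,.089])
plan([(C+.02*b+[.04,-.015,.06],ps,L),((.665,-.02,.36),ps,L)])
# tray corner check: mask-based rim box -> centre/yaw
print('tray yaw', np.arctan2(.4579-.2732,.0456)-np.pi/2)
```

```text
now [0.6392 0.0336 0.1123] [-0.0627  0.9088  0.9125  0.1511  1.8261  1.869 ] [-0.6026  0.4042 -0.2119] 0.015530960091195796
[0.6784 0.019  0.1663] calls 1 each dp [ 0.261 -0.097  0.36 ] dr [ 0.0002 -0.0014 -0.    ]
[ 0.665 -0.02   0.36 ] calls 2 each dp [-0.045 -0.13   0.646] dr [0. 0. 0.]
tray yaw -0.2420464940696343
```

Run:
```python
from p import *
plan([((.69,.012,.19),-.36,30),((.69,0,.29),-.3,8),((.68,-.05,.405),-.1,5),((.50,-.43,.40),.22,10),((.502,-.43,.15),.22,30),((.502,-.43,.062),.22,30)])
```

```text
now [0.6392 0.0336 0.1123] [-0.0627  0.9088  0.9125  0.1511  1.8261  1.869 ] [-0.6026  0.4042 -0.2119] 0.015530960091195796
[0.69  0.012 0.19 ] calls 1 each dp [ 0.339 -0.144  0.518] dr [ 0.0002 -0.0014 -0.    ]
[0.69 0.   0.29] calls 1 each dp [ 0.    -0.08   0.667] dr [-0.0396 -0.1156  0.0189]
[ 0.68  -0.05   0.405] calls 1 each dp [-0.067 -0.333  0.767] dr [-0.0033 -0.0164  0.0636]
[ 0.5  -0.43  0.4 ] calls 3 each dp [-0.4   -0.844 -0.011] dr [-0.0006  0.0093  0.0339]
[ 0.502 -0.43   0.15 ] calls 2 each dp [ 0.007  0.    -0.833] dr [-0.0121  0.0542  0.    ]
[ 0.502 -0.43   0.062] calls 1 each dp [ 0.     0.    -0.587] dr [0. 0. 0.]
```

>>> {"fn": "play_rows", "kwargs": {
  "fingers": [1,1,1,1,1],
  "delta_pos": [
    [0.08,-0.03,0.14],
    [0.16,-0.06,0.28],
    [0.24,-0.1,0.4],
    [0.34,-0.14,0.52],
    [0.34,-0.14,0.52]
  ],
  "dr": [
    [0,0,0],
    [0,0,0],
    [0,0,0],
    [0,0,0],
    [0,0,0]
  ]
}}

```text
time: 5.83
tcp_pos: [0.6924, 0.0114, 0.1942]
eef_rot: [0.951, -0.173, -0.253, -0.046]
wrist_force: [0.9, -0.2, 0.4]
width: 0.0155
grip_force: 30.0
```

>>> {"fn": "play_rows", "kwargs": {
  "fingers": [1,1,1,1,1],
  "delta_pos": [
    [0,-0.02,0.13],
    [0,-0.04,0.26],
    [0,-0.06,0.4],
    [0,-0.08,0.54],
    [0,-0.08,0.67]
  ],
  "dr": [
    [-0.008,-0.023,0.004],
    [-0.016,-0.046,0.008],
    [-0.024,-0.069,0.012],
    [-0.032,-0.092,0.016],
    [-0.04,-0.116,0.019]
  ]
}}

```text
time: 6.25
tcp_pos: [0.6897, 0.0003, 0.2912]
eef_rot: [0.986, -0.149, -0.068, -0.009]
wrist_force: [1.2, 0.2, 0.6]
width: 0.0156
grip_force: 30.0
```

>>> {"fn": "play_rows", "kwargs": {
  "fingers": [1,1,1,1,1],
  "delta_pos": [
    [0,-0.06,0.15],
    [-0.01,-0.12,0.3],
    [-0.03,-0.2,0.46],
    [-0.05,-0.26,0.62],
    [-0.07,-0.33,0.77]
  ],
  "dr": [
    [-0.001,-0.003,0.013],
    [-0.001,-0.006,0.026],
    [-0.002,-0.01,0.039],
    [-0.003,-0.013,0.052],
    [-0.003,-0.016,0.064]
  ]
}}

```text
time: 6.67
tcp_pos: [0.6792, -0.0488, 0.4069]
eef_rot: [0.998, -0.048, -0.045, -0.001]
wrist_force: [-0.3, -0.1, -1.0]
width: 0.0158
grip_force: 30.0
```

Run:
```python
from p import *
plan([((.50,-.43,.40),.22,10),((.502,-.43,.15),.22,30),((.502,-.43,.062),.22,30)])
```

```text
now [ 0.6792 -0.0488  0.4069] [-0.124   0.6801  0.5558 -0.0048  1.9959  1.5417] [-0.3365 -0.1307 -0.9909] 0.015801913173869208
[ 0.5  -0.43  0.4 ] calls 3 each dp [-0.398 -0.847 -0.015] dr [-0.0004  0.009   0.0336]
[ 0.502 -0.43   0.15 ] calls 2 each dp [ 0.007  0.    -0.833] dr [-0.0121  0.0542  0.    ]
[ 0.502 -0.43   0.062] calls 1 each dp [ 0.     0.    -0.587] dr [0. 0. 0.]
```

>>> {"fn": "play_rows", "kwargs": {
  "fingers": [1,1,1,1,1],
  "delta_pos": [
    [-0.08,-0.17,0.02],
    [-0.16,-0.34,0.03],
    [-0.24,-0.51,0.03],
    [-0.32,-0.68,0.03],
    [-0.4,-0.85,0.03]
  ],
  "dr": [
    [0,0.002,0.007],
    [0,0.004,0.014],
    [0,0.006,0.02],
    [0,0.008,0.027],
    [0,0.009,0.034]
  ]
}}

```text
time: 7.08
tcp_pos: [0.6188, -0.1772, 0.4097]
eef_rot: [0.998, 0.005, -0.06, 0.002]
wrist_force: [-0.5, 0.3, -1.1]
width: 0.0151
grip_force: 30.0
```

>>> {"fn": "play_rows", "kwargs": {
  "fingers": [1,1,1,1,1],
  "delta_pos": [
    [-0.08,-0.17,0],
    [-0.16,-0.34,0],
    [-0.24,-0.51,0],
    [-0.32,-0.68,0],
    [-0.4,-0.85,0]
  ],
  "dr": [
    [0,0.002,0.007],
    [0,0.004,0.014],
    [0,0.006,0.02],
    [0,0.008,0.027],
    [0,0.009,0.034]
  ]
}}

```text
time: 7.5
tcp_pos: [0.5589, -0.3047, 0.4098]
eef_rot: [0.996, 0.058, -0.074, 0.005]
wrist_force: [-0.3, -0.1, -0.8]
width: 0.0151
grip_force: 30.0
```

>>> {"fn": "play_rows", "kwargs": {
  "fingers": [1,1,1,1,1],
  "delta_pos": [
    [-0.08,-0.17,0],
    [-0.16,-0.34,0],
    [-0.24,-0.51,0],
    [-0.32,-0.68,0],
    [-0.4,-0.85,0]
  ],
  "dr": [
    [0,0.002,0.007],
    [0,0.004,0.014],
    [0,0.006,0.02],
    [0,0.008,0.027],
    [0,0.009,0.034]
  ]
}}

```text
time: 7.92
tcp_pos: [0.499, -0.4322, 0.4098]
eef_rot: [0.99, 0.111, -0.087, 0.007]
wrist_force: [0.5, 0.1, -0.9]
width: 0.0152
grip_force: 30.0
```

>>> {"fn": "play_rows", "kwargs": {
  "fingers": [1,1,1,1,1],
  "delta_pos": [
    [0,0,-0.17],
    [0,0,-0.34],
    [0,0,-0.51],
    [0,0,-0.68],
    [0,0,-0.83]
  ],
  "dr": [
    [-0.002,0.011,0],
    [-0.005,0.022,0],
    [-0.007,0.033,0],
    [-0.01,0.044,0],
    [-0.012,0.054,0]
  ]
}}

```text
time: 8.33
tcp_pos: [0.4993, -0.4307, 0.2836]
eef_rot: [0.979, 0.109, -0.174, 0.017]
wrist_force: [-0.5, 0.8, -1.5]
width: 0.0154
grip_force: 30.0
```

>>> {"fn": "play_rows", "kwargs": {
  "fingers": [1,1,1,1,1],
  "delta_pos": [
    [0,0,-0.17],
    [0,0,-0.34],
    [0,0,-0.51],
    [0,0,-0.68],
    [0,0,-0.83]
  ],
  "dr": [
    [-0.002,0.011,0],
    [-0.005,0.022,0],
    [-0.007,0.033,0],
    [-0.01,0.044,0],
    [-0.012,0.054,0]
  ]
}}

```text
time: 8.75
tcp_pos: [0.4991, -0.4305, 0.1592]
eef_rot: [0.96, 0.107, -0.258, 0.026]
wrist_force: [-0.5, -0.2, -1.7]
width: 0.0152
grip_force: 30.0
```

Run:
```python
from p import *
plan([((.502,-.43,.068),.22,30)])
print((plane('top',[(446,174)],.04)))
# re-measure tray from corners in averaged top image (arm may occlude)
t=np.mean([read_camera('top').astype(np.float32) for _ in range(6)],0).astype(np.uint8); cv2.imwrite('pics/t1.png',t[:,:,::-1])
```

```text
now [ 0.4991 -0.4305  0.1592] [-0.6241  0.8256  0.948  -0.3857  1.7265  0.7332] [-0.4664 -0.1934 -1.6938] 0.015225863454411254
[ 0.502 -0.43   0.068] calls 1 each dp [ 0.019  0.003 -0.608] dr [-0.0017 -0.0008 -0.0004]
[[ 0.665  -0.2977  0.04  ]]
```

>>> {"fn": "play_rows", "kwargs": {
  "fingers": [1,1,1,1,1],
  "delta_pos": [
    [0.01,0,-0.16],
    [0.02,0,-0.32],
    [0.02,0,-0.48],
    [0.02,0,-0.6],
    [0.02,0,-0.6]
  ],
  "dr": [
    [-0.002,-0.001,0],
    [-0.002,-0.001,0],
    [-0.002,-0.001,0],
    [-0.002,-0.001,0],
    [-0.002,-0.001,0]
  ]
}}

```text
time: 9.47
tcp_pos: [0.5019, -0.431, 0.0696]
eef_rot: [0.96, 0.106, -0.256, 0.028]
wrist_force: [-0.2, 0.6, -0.7]
width: 0.0154
grip_force: 30.0
```

>>> {"fn": "play_rows", "kwargs": {
  "fingers": [1,1],
  "delta_pos": [
    [0,0,-0.02],
    [0,0,-0.02]
  ],
  "dr": [
    [0,0,0],
    [0,0,0]
  ]
}}

```text
time: 9.63
tcp_pos: [0.5034, -0.432, 0.0708]
eef_rot: [0.961, 0.105, -0.254, 0.03]
wrist_force: [-0.2, 0.5, -0.2]
width: 0.0157
grip_force: 30.0
```

>>> {"fn": "play_rows", "kwargs": {
  "fingers": [1,1,1],
  "delta_pos": [
    [0,0,-0.02],
    [0,0,-0.02],
    [0,0,-0.02]
  ],
  "dr": [
    [0,0,0],
    [0,0,0],
    [0,0,0]
  ]
}}

```text
time: 9.88
tcp_pos: [0.5031, -0.4316, 0.0666]
eef_rot: [0.961, 0.106, -0.255, 0.03]
wrist_force: [0.0, -0.6, -0.9]
width: 0.0152
grip_force: 30.0
```

Run:
```python
from p import *
plan([((.502,-.43,.062),.22,30)])
read_camera('top');plan([((.502,-.43,.062),.22,30)])
```

```text
now [ 0.5031 -0.4316  0.0666] [-0.6218  0.9189  1.0015 -0.3814  1.5819  0.7963] [ 0.0493 -0.5526 -0.8821] 0.015246333815743954
[ 0.502 -0.43   0.062] calls 1 each dp [-0.007  0.011 -0.031] dr [0.0008 0.0016 0.0001]
now [ 0.503  -0.4316  0.0665] [-0.6218  0.919   1.0016 -0.3815  1.5819  0.7963] [ 0.7344 -0.1716 -0.6352] 0.01548857622088297
[ 0.502 -0.43   0.062] calls 1 each dp [-0.007  0.011 -0.03 ] dr [0.0008 0.0015 0.    ]
```

>>> {"fn": "play_rows", "kwargs": {
  "fingers": [1,1,1,1],
  "delta_pos": [
    [0,0,-0.015],
    [0,0,-0.03],
    [0,0,-0.03],
    [0,0,-0.03]
  ],
  "dr": [
    [0,0,0],
    [0,0,0],
    [0,0,0],
    [0,0,0]
  ]
}}

```text
time: 10.27
tcp_pos: [0.5028, -0.4314, 0.0611]
eef_rot: [0.961, 0.106, -0.256, 0.029]
wrist_force: [-0.3, -0.9, -0.0]
width: 0.0154
grip_force: 30.0
```

>>> {"fn": "play_rows", "kwargs": {
  "fingers": [1,1,1],
  "delta_pos": [
    [0,0,-0.01],
    [0,0,-0.01],
    [0,0,-0.01]
  ],
  "dr": [
    [0,0,0],
    [0,0,0],
    [0,0,0]
  ]
}}

```text
time: 10.52
tcp_pos: [0.5029, -0.4315, 0.0598]
eef_rot: [0.961, 0.106, -0.255, 0.03]
wrist_force: [0.3, 0.8, 0.3]
width: 0.0155
grip_force: 30.0
```

>>> {"fn": "play_rows", "kwargs": {
  "fingers": [1,1,1],
  "delta_pos": [
    [0,0,-0.01],
    [0,0,-0.01],
    [0,0,-0.01]
  ],
  "dr": [
    [0,0,0],
    [0,0,0],
    [0,0,0]
  ]
}}

```text
time: 10.77
tcp_pos: [0.5033, -0.4315, 0.0595]
eef_rot: [0.961, 0.106, -0.255, 0.03]
wrist_force: [1.3, 1.5, 7.2]
width: 0.0152
grip_force: 30.0
```

>>> {"fn": "play_rows", "kwargs": {
  "fingers": [0.5,0.2,0,0,0],
  "delta_pos": [
    [0,0,0.005],
    [0,0,0.005],
    [0,0,0.005],
    [0,0,0.005],
    [0,0,0.005]
  ],
  "dr": [
    [0,0,0],
    [0,0,0],
    [0,0,0],
    [0,0,0],
    [0,0,0]
  ]
}}

```text
time: 11.18
tcp_pos: [0.5028, -0.4315, 0.0589]
eef_rot: [0.961, 0.106, -0.256, 0.029]
wrist_force: [1.0, 0.6, -0.9]
width: 0.0444
grip_force: 0.0
```

>>> {"fn": "play_rows", "kwargs": {
  "fingers": [-0.2,-0.2,-0.2,-0.2,-0.2],
  "delta_pos": [
    [0.05,0.01,0.09],
    [0.1,0.02,0.18],
    [0.18,0.04,0.35],
    [0.26,0.06,0.55],
    [0.32,0.07,0.75]
  ],
  "dr": [
    [0,0,0],
    [0,0,0],
    [0,0,0],
    [0,0,0],
    [0,0,0]
  ]
}}

```text
time: 11.6
tcp_pos: [0.5514, -0.4204, 0.1725]
eef_rot: [0.96, 0.106, -0.256, 0.029]
wrist_force: [-0.3, -0.4, 0.5]
width: 0.0564
grip_force: 0.0
```

Run:
```python
from p import *
ps=.05;L=30;b=back(ps,L);C=np.array([.608,-.1835,.089])
plan([((.60,-.40,.40),ps,5),((.68,-.19,.40),ps,5),((.68,-.185,.28),ps,8),(C+.11*b,ps,L),(C+.02*b,ps,L)])
```

```text
now [ 0.5514 -0.4204  0.1725] [-0.5739  0.9225  0.7472 -0.3776  1.8341  0.7454] [-0.2659 -0.375   0.5414] 0.05639593703071183
[ 0.6 -0.4  0.4] calls 2 each dp [0.162 0.068 0.758] dr [ 0.0096 -0.0684 -0.0266]
[ 0.68 -0.19  0.4 ] calls 2 each dp [0.267 0.7   0.   ] dr [0. 0. 0.]
[ 0.68  -0.185  0.28 ] calls 1 each dp [ 0.     0.033 -0.8  ] dr [-0.0008  0.0166 -0.    ]
[ 0.6629 -0.1808  0.1843] calls 1 each dp [-0.114  0.028 -0.638] dr [-0.0061  0.1221  0.    ]
[ 0.618  -0.183   0.1063] calls 1 each dp [-0.3   -0.015 -0.52 ] dr [0. 0. 0.]
```

>>> {"fn": "play_rows", "kwargs": {
  "fingers": [-0.2,-0.2,-0.2,-0.2,-0.2],
  "delta_pos": [
    [0,0.02,0.2],
    [0,0.04,0.4],
    [0.04,0.1,0.6],
    [0.08,0.14,0.8],
    [0.12,0.18,0.95]
  ],
  "dr": [
    [0.004,-0.027,-0.01],
    [0.008,-0.054,-0.02],
    [0.012,-0.081,-0.03],
    [0.016,-0.108,-0.04],
    [0.019,-0.137,-0.053]
  ]
}}

```text
time: 12.02
tcp_pos: [0.5693, -0.3937, 0.3174]
eef_rot: [0.999, 0.024, -0.04, 0.002]
wrist_force: [1.3, -0.1, 0.5]
width: 0.0565
grip_force: 0.0
```

>>> {"fn": "play_rows", "kwargs": {
  "fingers": [-0.2,-0.2,-0.2,-0.2,-0.2],
  "delta_pos": [
    [0.08,0.12,0.15],
    [0.18,0.26,0.3],
    [0.28,0.4,0.42],
    [0.38,0.54,0.46],
    [0.48,0.68,0.46]
  ],
  "dr": [
    [0,0,0],
    [0,0,0],
    [0,0,0],
    [0,0,0],
    [0,0,0]
  ]
}}

```text
time: 12.43
tcp_pos: [0.6414, -0.2911, 0.3854]
eef_rot: [0.999, 0.025, -0.042, 0.003]
wrist_force: [0.7, 0.3, -0.1]
width: 0.0565
grip_force: 0.0
```

Run:
```python
from p import *
ps=.05;L=30;b=back(ps,L);C=np.array([.608,-.1835,.089])
plan([((.68,-.19,.38),ps,8),((.68,-.185,.26),ps,12),(C+.11*b,ps,L),(C+.02*b,ps,L)])
```

```text
now [ 0.6414 -0.2911  0.3854] [-0.4623  0.7345  0.5158 -0.0471  1.962   1.0428] [ 0.7272  0.2737 -0.1467] 0.05652440719753283
[ 0.68 -0.19  0.38] calls 1 each dp [ 0.257  0.674 -0.036] dr [0.0001 0.018  0.0002]
[ 0.68  -0.185  0.26 ] calls 1 each dp [ 0.     0.033 -0.8  ] dr [-0.0011  0.0222  0.    ]
[ 0.6629 -0.1808  0.1843] calls 1 each dp [-0.114  0.028 -0.505] dr [-0.005   0.0999  0.    ]
[ 0.618  -0.183   0.1063] calls 1 each dp [-0.3   -0.015 -0.52 ] dr [0. 0. 0.]
```

>>> {"fn": "play_rows", "kwargs": {
  "fingers": [-0.2,-0.2,-0.2,-0.2,-0.2],
  "delta_pos": [
    [0.08,0.17,0],
    [0.16,0.34,0],
    [0.26,0.5,0],
    [0.26,0.67,-0.02],
    [0.26,0.67,-0.04]
  ],
  "dr": [
    [0,0.004,0],
    [0,0.008,0],
    [0,0.012,0],
    [0,0.018,0],
    [0,0.018,0]
  ]
}}

```text
time: 12.85
tcp_pos: [0.6812, -0.1868, 0.3761]
eef_rot: [0.997, 0.027, -0.072, 0.001]
wrist_force: [-0.5, 0.2, 0.3]
width: 0.0565
grip_force: 0.0
```

>>> {"fn": "play_rows", "kwargs": {
  "fingers": [-0.2,-0.2,-0.2,-0.2,-0.2],
  "delta_pos": [
    [0,0.02,-0.2],
    [0,0.03,-0.4],
    [0,0.03,-0.6],
    [0,0.03,-0.8],
    [0,0.03,-0.8]
  ],
  "dr": [
    [0,0.006,0],
    [0,0.012,0],
    [-0.001,0.018,0],
    [-0.001,0.022,0],
    [-0.001,0.022,0]
  ]
}}

```text
time: 13.27
tcp_pos: [0.6785, -0.1869, 0.2501]
eef_rot: [0.994, 0.025, -0.111, 0.0]
wrist_force: [-0.4, -0.5, -1.1]
width: 0.0565
grip_force: 0.0
```

>>> {"fn": "play_rows", "kwargs": {
  "fingers": [-0.2,-0.2,-0.2,-0.2,-0.2],
  "delta_pos": [
    [0,0.01,-0.05],
    [-0.02,0.02,-0.15],
    [-0.05,0.03,-0.28],
    [-0.08,0.03,-0.4],
    [-0.11,0.03,-0.5]
  ],
  "dr": [
    [-0.001,0.025,0],
    [-0.002,0.05,0],
    [-0.003,0.075,0],
    [-0.005,0.1,0],
    [-0.005,0.1,0]
  ]
}}

```text
time: 13.68
tcp_pos: [0.6633, -0.1823, 0.1789]
eef_rot: [0.964, 0.024, -0.264, 0.005]
wrist_force: [0.5, -0.6, -1.3]
width: 0.0566
grip_force: 0.0
```

Run:
```python
from p import *
ps=.05;L=30;b=back(ps,L);C=np.array([.608,-.1835,.089])
plan([(C+.11*b,ps,L),(C+.02*b,ps,L)])
s=np.mean([read_camera('scene').astype(np.float32) for _ in range(5)],0)
cv2.imwrite('pics/s3.png',s.astype(np.uint8)[:,:,::-1])
# is ring_a hole still where it was, shaker?
b=cv2.resize(s,None,fx=4,fy=4,interpolation=cv2.INTER_CUBIC)
m=((b[...,0]/(b[...,2]+1))>2.2).astype(np.uint8)*255; m[:660]=0;m[960:]=0;m[:,:960]=0;m[:,1300:]=0
for c in cv2.findContours(m,cv2.RETR_CCOMP,1)[0]:
    if cv2.contourArea(c)>400: print(cv2.contourArea(c),np.array(cv2.boundingRect(c))/4)
```

```text
now [ 0.6633 -0.1823  0.1789] [-0.2643  1.0301  0.5441 -0.1779  2.0745  1.2107] [ 0.491  -0.5556 -1.3136] 0.056622209893794205
[ 0.6629 -0.1808  0.1843] calls 1 each dp [-0.002  0.01   0.036] dr [-0.0007 -0.0036  0.0002]
[ 0.618  -0.183   0.1063] calls 1 each dp [-0.3   -0.015 -0.52 ] dr [0. 0. 0.]
3915.5 [273.25 183.25  12.75  27.25]
4702.0 [249.  168.5  17.   24. ]
893.0 [252.5  173.     8.75  10.25]
```

>>> {"fn": "play_rows", "kwargs": {
  "fingers": [-0.2,-0.2,-0.2,-0.2,-0.2],
  "delta_pos": [
    [-0.075,0,-0.12],
    [-0.15,0,-0.24],
    [-0.225,0,-0.37],
    [-0.3,-0.005,-0.49],
    [-0.3,-0.005,-0.49]
  ],
  "dr": [
    [0,0,0],
    [0,0,0],
    [0,0,0],
    [0,0,0],
    [0,0,0]
  ]
}}

```text
time: 14.35
tcp_pos: [0.6169, -0.1835, 0.1081]
eef_rot: [0.965, 0.024, -0.261, 0.005]
wrist_force: [-1.0, 0.4, 0.1]
width: 0.0563
grip_force: 0.0
```

>>> {"fn": "play_rows", "kwargs": {
  "fingers": [0.2,0.5,0.9,1,1],
  "delta_pos": [
    [0,0,0],
    [0,0,0],
    [0,0,0],
    [0,0,0],
    [0,0,0]
  ],
  "dr": [
    [0,0,0],
    [0,0,0],
    [0,0,0],
    [0,0,0],
    [0,0,0]
  ]
}}

```text
time: 14.77
tcp_pos: [0.6189, -0.1832, 0.1093]
eef_rot: [0.965, 0.024, -0.26, 0.006]
wrist_force: [0.3, 0.8, 0.7]
width: 0.0265
grip_force: 0.0
```

>>> {"fn": "play_rows", "kwargs": {
  "fingers": [1,1,1,1,1],
  "delta_pos": [
    [0,0,0],
    [0,0,0],
    [0,0,0],
    [0,0,0],
    [0,0,0]
  ],
  "dr": [
    [0,0,0],
    [0,0,0],
    [0,0,0],
    [0,0,0],
    [0,0,0]
  ]
}}

```text
time: 15.18
tcp_pos: [0.6184, -0.1832, 0.1086]
eef_rot: [0.965, 0.024, -0.26, 0.006]
wrist_force: [-0.4, -0.2, 0.8]
width: 0.0153
grip_force: 30.0
```

>>> {"fn": "play_rows", "kwargs": {
  "fingers": [1,1,1,1,1],
  "delta_pos": [
    [0,0,0.06],
    [0.08,0,0.18],
    [0.16,0,0.3],
    [0.25,0,0.42],
    [0.34,0,0.54]
  ],
  "dr": [
    [0,0,0],
    [0,0,0],
    [0,0,0],
    [0,0,0],
    [0,0,0]
  ]
}}

```text
time: 15.6
tcp_pos: [0.6696, -0.1831, 0.1916]
eef_rot: [0.965, 0.024, -0.26, 0.006]
wrist_force: [0.5, -0.1, 0.1]
width: 0.0153
grip_force: 30.0
```

Run:
```python
from p import *
plan([((.675,-.2,.29),.1,8),((.665,-.23,.405),.15,6),((.49,-.372,.40),.22,10),((.489,-.371,.16),.22,30)])
```

```text
now [ 0.6696 -0.1831  0.1916] [-0.2637  1.0439  0.4881 -0.1793  2.1072  1.2052] [ 0.4595 -0.1294  0.1324] 0.015327811490126896
[ 0.675 -0.2    0.29 ] calls 1 each dp [ 0.036 -0.112  0.656] dr [ 0.0087 -0.1226  0.016 ]
[ 0.665 -0.23   0.405] calls 1 each dp [-0.067 -0.2    0.767] dr [ 0.0014 -0.011   0.0159]
[ 0.49  -0.372  0.4  ] calls 2 each dp [-0.583 -0.473 -0.017] dr [-0.002   0.0109  0.0111]
[ 0.489 -0.371  0.16 ] calls 2 each dp [-0.003  0.003 -0.8  ] dr [-0.0121  0.0542  0.    ]
```

>>> {"fn": "play_rows", "kwargs": {
  "fingers": [1,1,1,1,1],
  "delta_pos": [
    [0.01,-0.02,0.13],
    [0.02,-0.04,0.26],
    [0.03,-0.07,0.4],
    [0.04,-0.1,0.54],
    [0.04,-0.11,0.66]
  ],
  "dr": [
    [0.002,-0.024,0.003],
    [0.004,-0.048,0.006],
    [0.006,-0.072,0.009],
    [0.008,-0.098,0.012],
    [0.009,-0.123,0.016]
  ]
}}

```text
time: 16.02
tcp_pos: [0.6754, -0.2003, 0.291]
eef_rot: [0.997, 0.05, -0.067, 0.003]
wrist_force: [-0.1, 0.3, -0.4]
width: 0.0153
grip_force: 30.0
```

>>> {"fn": "play_rows", "kwargs": {
  "fingers": [1,1,1,1,1],
  "delta_pos": [
    [0,-0.04,0.16],
    [-0.01,-0.08,0.32],
    [-0.03,-0.12,0.48],
    [-0.05,-0.16,0.64],
    [-0.07,-0.2,0.79]
  ],
  "dr": [
    [0,-0.002,0.003],
    [0,-0.004,0.006],
    [0,-0.006,0.009],
    [0.001,-0.008,0.012],
    [0.001,-0.011,0.016]
  ]
}}

```text
time: 16.43
tcp_pos: [0.6641, -0.2298, 0.4094]
eef_rot: [0.996, 0.075, -0.051, 0.004]
wrist_force: [-0.2, -0.4, -0.1]
width: 0.0151
grip_force: 30.0
```

>>> {"fn": "play_rows", "kwargs": {
  "fingers": [1,1,1,1,1],
  "delta_pos": [
    [-0.12,-0.09,0],
    [-0.24,-0.18,0],
    [-0.36,-0.28,0],
    [-0.48,-0.38,0],
    [-0.58,-0.47,0]
  ],
  "dr": [
    [0,0.002,0.002],
    [0,0.004,0.004],
    [-0.001,0.006,0.006],
    [-0.001,0.008,0.008],
    [-0.002,0.011,0.011]
  ]
}}

```text
time: 16.85
tcp_pos: [0.5763, -0.3009, 0.4081]
eef_rot: [0.993, 0.092, -0.069, 0.007]
wrist_force: [-0.8, -0.4, -0.9]
width: 0.0154
grip_force: 30.0
```

>>> {"fn": "play_rows", "kwargs": {
  "fingers": [1,1,1,1,1],
  "delta_pos": [
    [-0.12,-0.09,0],
    [-0.24,-0.18,0],
    [-0.36,-0.28,0],
    [-0.48,-0.38,0],
    [-0.58,-0.47,0]
  ],
  "dr": [
    [0,0.002,0.002],
    [0,0.004,0.004],
    [-0.001,0.006,0.006],
    [-0.001,0.008,0.008],
    [-0.002,0.011,0.011]
  ]
}}

```text
time: 17.27
tcp_pos: [0.4894, -0.3713, 0.4081]
eef_rot: [0.99, 0.109, -0.087, 0.01]
wrist_force: [-0.4, 0.0, 0.4]
width: 0.0152
grip_force: 30.0
```

>>> {"fn": "play_rows", "kwargs": {
  "fingers": [1,1,1,1,1],
  "delta_pos": [
    [0,0,-0.17],
    [0,0,-0.34],
    [0,0,-0.51],
    [0,0,-0.68],
    [0,0,-0.83]
  ],
  "dr": [
    [-0.002,0.011,0],
    [-0.005,0.022,0],
    [-0.007,0.033,0],
    [-0.01,0.044,0],
    [-0.012,0.054,0]
  ]
}}

```text
time: 17.68
tcp_pos: [0.4906, -0.3705, 0.2816]
eef_rot: [0.979, 0.108, -0.173, 0.019]
wrist_force: [0.6, -0.7, 0.1]
width: 0.0156
grip_force: 30.0
```

>>> {"fn": "play_rows", "kwargs": {
  "fingers": [1,1,1,1,1],
  "delta_pos": [
    [0,0,-0.17],
    [0,0,-0.34],
    [0,0,-0.51],
    [0,0,-0.68],
    [0,0,-0.8]
  ],
  "dr": [
    [-0.002,0.011,0],
    [-0.005,0.022,0],
    [-0.007,0.033,0],
    [-0.01,0.044,0],
    [-0.012,0.054,0]
  ]
}}

```text
time: 18.1
tcp_pos: [0.4905, -0.3704, 0.1604]
eef_rot: [0.96, 0.106, -0.258, 0.028]
wrist_force: [0.8, -0.4, -0.1]
width: 0.0151
grip_force: 30.0
```

Run:
```python
from p import *
plan([((.489,-.371,.07),.22,30)])
```

```text
now [ 0.4905 -0.3704  0.1604] [-0.5608  0.7281  1.1107 -0.3624  1.6864  0.818 ] [ 0.843  -0.3517 -0.072 ] 0.015129990917871735
[ 0.489 -0.371  0.07 ] calls 1 each dp [-0.01  -0.004 -0.603] dr [-0.0003 -0.0007  0.    ]
```

>>> {"fn": "play_rows", "kwargs": {
  "fingers": [1,1,1,1,1],
  "delta_pos": [
    [0,0,-0.18],
    [0,0,-0.36],
    [0,0,-0.5],
    [0,0,-0.6],
    [0,0,-0.6]
  ],
  "dr": [
    [0,0,0],
    [0,0,0],
    [0,0,0],
    [0,0,0],
    [0,0,0]
  ]
}}

```text
time: 18.52
tcp_pos: [0.4899, -0.3701, 0.0696]
eef_rot: [0.96, 0.106, -0.258, 0.027]
wrist_force: [-0.6, 0.0, -0.4]
width: 0.0153
grip_force: 30.0
```

>>> {"fn": "play_rows", "kwargs": {
  "fingers": [1,1,1],
  "delta_pos": [
    [0,0,-0.01],
    [0,0,-0.015],
    [0,0,-0.015]
  ],
  "dr": [
    [0,0,0],
    [0,0,0],
    [0,0,0]
  ]
}}

```text
time: 18.77
tcp_pos: [0.4914, -0.3711, 0.0718]
eef_rot: [0.961, 0.106, -0.256, 0.029]
wrist_force: [-0.2, 0.4, -0.4]
width: 0.015
grip_force: 30.0
```

>>> {"fn": "play_rows", "kwargs": {
  "fingers": [1,1,1,1],
  "delta_pos": [
    [0,0,-0.02],
    [0,0,-0.035],
    [0,0,-0.035],
    [0,0,-0.035]
  ],
  "dr": [
    [0,0,0],
    [0,0,0],
    [0,0,0],
    [0,0,0]
  ]
}}

```text
time: 19.1
tcp_pos: [0.4908, -0.3707, 0.0651]
eef_rot: [0.96, 0.106, -0.257, 0.028]
wrist_force: [0.3, -0.1, -0.1]
width: 0.0155
grip_force: 30.0
```

>>> {"fn": "play_rows", "kwargs": {
  "fingers": [1,1,1],
  "delta_pos": [
    [0,0,-0.01],
    [0,0,-0.01],
    [0,0,-0.01]
  ],
  "dr": [
    [0,0,0],
    [0,0,0],
    [0,0,0]
  ]
}}

```text
time: 19.35
tcp_pos: [0.4913, -0.3709, 0.0646]
eef_rot: [0.96, 0.106, -0.256, 0.029]
wrist_force: [0.9, 1.2, 5.8]
width: 0.015
grip_force: 30.0
```

>>> {"fn": "play_rows", "kwargs": {
  "fingers": [1,1,1],
  "delta_pos": [
    [0,0,-0.007],
    [0,0,-0.007],
    [0,0,-0.007]
  ],
  "dr": [
    [0,0,0],
    [0,0,0],
    [0,0,0]
  ]
}}

```text
time: 19.6
tcp_pos: [0.4914, -0.371, 0.0645]
eef_rot: [0.96, 0.106, -0.256, 0.029]
wrist_force: [-0.1, 3.9, 12.4]
width: 0.0153
grip_force: 30.0
```

>>> {"fn": "play_rows", "kwargs": {
  "fingers": [0.6,0.3,0.15,0.15,0.15],
  "delta_pos": [
    [0,0,0.007],
    [0,0,0.01],
    [0,0,0.01],
    [0,0,0.01],
    [0,0,0.01]
  ],
  "dr": [
    [0,0,0],
    [0,0,0],
    [0,0,0],
    [0,0,0],
    [0,0,0]
  ]
}}

```text
time: 20.02
tcp_pos: [0.4908, -0.3707, 0.0638]
eef_rot: [0.96, 0.106, -0.257, 0.028]
wrist_force: [-0.1, -0.0, 0.9]
width: 0.039
grip_force: 0.0
```

>>> {"fn": "play_rows", "kwargs": {
  "fingers": [0.15,0.15,0,0,-0.2],
  "delta_pos": [
    [0.05,0.01,0.09],
    [0.1,0.02,0.18],
    [0.18,0.02,0.38],
    [0.22,0,0.6],
    [0.24,-0.02,0.85]
  ],
  "dr": [
    [0,0,0],
    [0,0,0],
    [0,0,0],
    [0,0,0],
    [0,0,0]
  ]
}}

```text
time: 20.43
tcp_pos: [0.5271, -0.3732, 0.1917]
eef_rot: [0.96, 0.107, -0.257, 0.027]
wrist_force: [0.6, -0.1, 0.9]
width: 0.0507
grip_force: 0.0
```

Run:
```python
from p import *
t=np.mean([read_camera('scene').astype(np.float32) for _ in range(4)],0).astype(np.uint8)
cv2.imwrite('pics/s4.png',cv2.resize(t[60:330,150:460,::-1],None,fx=2.2,fy=2.2))
ps=-.0975;L=30;b=back(ps,L);S=np.array([.615,-.0715,.098])
plan([((.58,-.36,.40),0,6),((.685,-.1,.39),ps,8),((.685,-.085,.26),ps,12),(S+.1*b,ps,L),(S,ps,L)])
```

```text
now [ 0.527  -0.3739  0.192 ] [-0.5389  0.785   0.9403 -0.3594  1.7957  0.7991] [ 0.782  -0.4112 -0.0544] 0.05627851347809714
[ 0.58 -0.36  0.4 ] calls 2 each dp [0.177 0.046 0.693] dr [ 0.0074 -0.066  -0.0345]
[ 0.685 -0.1    0.39 ] calls 2 each dp [ 0.35   0.867 -0.033] dr [ 0.0003  0.0056 -0.0155]
[ 0.685 -0.085  0.26 ] calls 1 each dp [ 0.     0.1   -0.867] dr [ 0.0022  0.0221 -0.    ]
[ 0.6648 -0.0764  0.1846] calls 1 each dp [-0.135  0.058 -0.503] dr [ 0.0097  0.0995 -0.    ]
[ 0.615  -0.0715  0.098 ] calls 1 each dp [-0.332  0.032 -0.577] dr [0. 0. 0.]
```

>>> {"fn": "play_rows", "kwargs": {
  "fingers": [-0.2,-0.2,-0.2,-0.2,-0.2],
  "delta_pos": [
    [0.02,0,0.2],
    [0.06,0,0.4],
    [0.1,0.01,0.6],
    [0.15,0.03,0.8],
    [0.2,0.05,0.98]
  ],
  "dr": [
    [0.003,-0.026,-0.014],
    [0.006,-0.052,-0.028],
    [0.009,-0.078,-0.042],
    [0.012,-0.104,-0.055],
    [0.015,-0.132,-0.069]
  ]
}}

```text
time: 21.05
tcp_pos: [0.5571, -0.3661, 0.339]
eef_rot: [0.999, -0.001, -0.051, -0.002]
wrist_force: [0.5, 0.3, -0.4]
width: 0.0567
grip_force: 0.0
```

>>> {"fn": "play_rows", "kwargs": {
  "fingers": [-0.2,-0.2,-0.2,-0.2,-0.2],
  "delta_pos": [
    [0.08,0.05,0.18],
    [0.18,0.15,0.36],
    [0.28,0.28,0.43],
    [0.38,0.42,0.43],
    [0.48,0.58,0.43]
  ],
  "dr": [
    [0,0.001,-0.003],
    [0,0.002,-0.006],
    [0,0.003,-0.009],
    [0,0.004,-0.012],
    [0,0.006,-0.015]
  ]
}}

```text
time: 21.47
tcp_pos: [0.6295, -0.2789, 0.4018]
eef_rot: [0.998, -0.024, -0.063, -0.002]
wrist_force: [0.8, -0.5, -1.0]
width: 0.0563
grip_force: 0.0
```

>>> {"fn": "play_rows", "kwargs": {
  "fingers": [-0.2,-0.2,-0.2,-0.2,-0.2],
  "delta_pos": [
    [0.05,0.2,0],
    [0.1,0.42,0],
    [0.15,0.65,0],
    [0.2,0.88,0],
    [0.22,1,-0.02]
  ],
  "dr": [
    [0,0.001,-0.003],
    [0,0.002,-0.006],
    [0,0.003,-0.009],
    [0,0.004,-0.012],
    [0,0.006,-0.015]
  ]
}}

```text
time: 21.88
tcp_pos: [0.6626, -0.1255, 0.3987]
eef_rot: [0.996, -0.046, -0.072, -0.004]
wrist_force: [0.3, 0.6, 0.1]
width: 0.0562
grip_force: 0.0
```

Run:
```python
from p import *
ps=-.0975;L=30;b=back(ps,L);S=np.array([.615,-.0715,.098])
plan([((.685,-.09,.38),ps,8),((.685,-.085,.26),ps,12),(S+.1*b,ps,L),(S,ps,L)])
```

```text
now [ 0.6626 -0.1255  0.3987] [-0.234   0.6983  0.5487 -0.0223  2.0383  1.4202] [0.2624 0.6204 0.1488] 0.05621892004405354
[ 0.685 -0.09   0.38 ] calls 1 each dp [ 0.149  0.237 -0.125] dr [-0.0003 -0.0017 -0.0017]
[ 0.685 -0.085  0.26 ] calls 1 each dp [ 0.     0.033 -0.8  ] dr [ 0.0022  0.0221 -0.    ]
[ 0.6648 -0.0764  0.1846] calls 1 each dp [-0.135  0.058 -0.503] dr [ 0.0097  0.0995 -0.    ]
[ 0.615  -0.0715  0.098 ] calls 1 each dp [-0.332  0.032 -0.577] dr [0. 0. 0.]
```

View pics/s4.png

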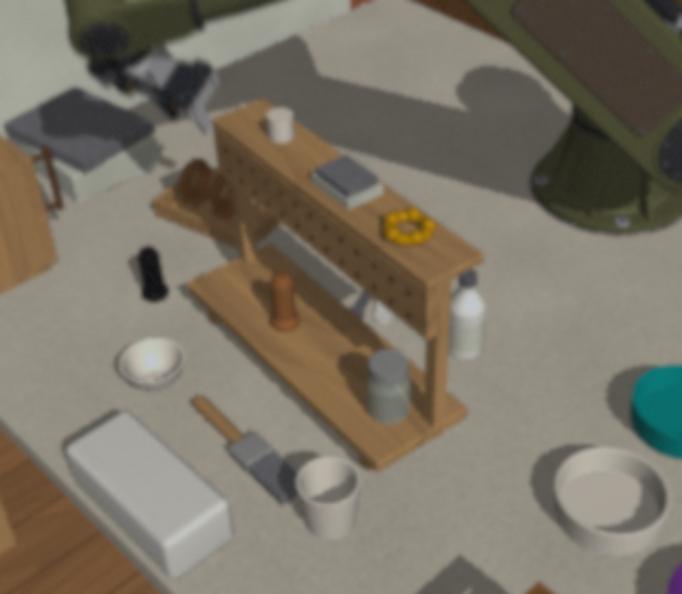

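Both rings stand in the tray at px (193,180) and (222,205). The shaker, jar and ledge things are untouched. Next is the shaker.

>>> {"fn": "play_rows", "kwargs": {
  "fingers": [-0.2,-0.2,-0.2,-0.2,-0.2],
  "delta_pos": [
    [0.08,0.12,-0.03],
    [0.15,0.24,-0.12],
    [0.15,0.26,-0.32],
    [0.15,0.27,-0.52],
    [0.15,0.27,-0.72]
  ],
  "dr": [
    [0,0,0],
    [0,0,-0.002],
    [0,0.006,-0.002],
    [0.001,0.012,-0.002],
    [0.002,0.018,-0.002]
  ]
}}

```text
time: 22.3
tcp_pos: [0.6841, -0.0878, 0.2888]
eef_rot: [0.994, -0.049, -0.101, -0.005]
wrist_force: [0.9, -0.8, -0.5]
width: 0.0565
grip_force: 0.0
```

>>> {"fn": "play_rows", "kwargs": {
  "fingers": [-0.2,-0.2,-0.2,-0.2,-0.2],
  "delta_pos": [
    [0,0.01,-0.2],
    [-0.02,0.02,-0.36],
    [-0.05,0.04,-0.52],
    [-0.09,0.05,-0.65],
    [-0.13,0.06,-0.7]
  ],
  "dr": [
    [0.002,0.02,0],
    [0.004,0.04,0],
    [0.006,0.065,0],
    [0.008,0.09,0],
    [0.01,0.102,0]
  ]
}}

```text
time: 22.72
tcp_pos: [0.6635, -0.0793, 0.1809]
eef_rot: [0.963, -0.048, -0.264, -0.013]
wrist_force: [0.2, -0.4, -1.2]
width: 0.0565
grip_force: 0.0
```

Run:
```python
from p import *
ps=-.0975;L=30;b=back(ps,L);S=np.array([.615,-.0715,.098])
plan([(S+.1*b,ps,L),(S,ps,L)])
t=cv2.imread('pics/t1.png'); h=cv2.cvtColor(cv2.GaussianBlur(t,(3,3),0),cv2.COLOR_BGR2GRAY)
r=h[185:248,178:245]; c=cv2.HoughCircles(cv2.resize(r,None,fx=4,fy=4),cv2.HOUGH_GRADIENT,1,400,param1=80,param2=15,minRadius=75,maxRadius=105)
for q in c[0]: p=q[:2]/4+[178,185]; print('crock',p,q[2]/4,plane('top',[p],.04))
print(plane('scene',[(427.3,281.4)],.04))
```

```text
now [ 0.6635 -0.0793  0.1809] [-0.1619  0.9756  0.6377 -0.0353  2.0619  1.501 ] [ 0.2094 -0.4022 -1.1535] 0.056500292759450246
[ 0.6648 -0.0764  0.1846] calls 1 each dp [0.008 0.02  0.025] dr [-0.0004 -0.0035  0.0009]
[ 0.615  -0.0715  0.098 ] calls 1 each dp [-0.332  0.032 -0.577] dr [0. 0. 0.]
crock [209.375 215.375] 21.1 [[0.5246 0.3852 0.04  ]]
[[0.5299 0.3872 0.04  ]]
```

>>> {"fn": "play_rows", "kwargs": {
  "fingers": [-0.2,-0.2,-0.2,-0.2,-0.2],
  "delta_pos": [
    [-0.08,0.03,-0.13],
    [-0.16,0.05,-0.27],
    [-0.24,0.05,-0.41],
    [-0.325,0.05,-0.555],
    [-0.325,0.05,-0.555]
  ],
  "dr": [
    [0,0,0],
    [0,-0.003,0.001],
    [0,-0.003,0.001],
    [0,-0.003,0.001],
    [0,-0.003,0.001]
  ]
}}

```text
time: 23.13
tcp_pos: [0.6129, -0.0719, 0.0998]
eef_rot: [0.965, -0.047, -0.257, -0.013]
wrist_force: [-0.4, -0.3, -0.7]
width: 0.0562
grip_force: 0.0
```

>>> {"fn": "play_rows", "kwargs": {
  "fingers": [0.2,0.5,0.7,0.9,1],
  "delta_pos": [
    [0,0,0],
    [0,0,0],
    [0,0,0],
    [0,0,0],
    [0,0,0]
  ],
  "dr": [
    [0,0,0],
    [0,0,0],
    [0,0,0],
    [0,0,0],
    [0,0,0]
  ]
}}

```text
time: 23.55
tcp_pos: [0.6167, -0.0723, 0.1046]
eef_rot: [0.966, -0.047, -0.253, -0.013]
wrist_force: [1.5, -1.0, 5.2]
width: 0.0294
grip_force: 29.9
```

>>> {"fn": "play_rows", "kwargs": {
  "fingers": [1,1,1],
  "delta_pos": [
    [0,0,0],
    [0,0,0],
    [0,0,0]
  ],
  "dr": [
    [0,0,0],
    [0,0,0],
    [0,0,0]
  ]
}}

```text
time: 23.8
tcp_pos: [0.6166, -0.0723, 0.1046]
eef_rot: [0.966, -0.047, -0.252, -0.013]
wrist_force: [1.9, -1.3, 5.6]
width: 0.0292
grip_force: 29.9
```

>>> {"fn": "play_rows", "kwargs": {
  "fingers": [1,1,1,1,1],
  "delta_pos": [
    [0,0,0.06],
    [0.08,-0.01,0.18],
    [0.16,-0.02,0.3],
    [0.25,-0.02,0.42],
    [0.36,-0.02,0.54]
  ],
  "dr": [
    [0,0,0],
    [0,0,0],
    [0,0,0],
    [0,0,0],
    [0,0,0]
  ]
}}

```text
time: 24.22
tcp_pos: [0.6703, -0.0752, 0.1865]
eef_rot: [0.966, -0.047, -0.253, -0.013]
wrist_force: [0.6, 0.2, 0.1]
width: 0.0289
grip_force: 29.9
```

Run:
```python
from p import *
plan([((.68,-.075,.29),-.1,8),((.67,-.02,.405),0,6),((.527,.385,.41),.3,10),((.527,.385,.16),.3,29.3),((.527,.385,.07),.3,29.3)])
```

```text
now [ 0.6703 -0.0752  0.1865] [-0.1556  0.9769  0.6165 -0.0315  2.0599  1.5048] [0.5693 0.2479 0.1106] 0.02893376094631908
[ 0.68  -0.075  0.29 ] calls 1 each dp [0.065 0.001 0.69 ] dr [-0.012  -0.1181 -0.0009]
[ 0.67  -0.02   0.405] calls 1 each dp [-0.067  0.367  0.767] dr [-0.0006 -0.0111  0.0318]
[0.527 0.385 0.41 ] calls 3 each dp [-0.318  0.9    0.011] dr [-0.0011  0.0074  0.0318]
[0.527 0.385 0.16 ] calls 2 each dp [ 0.     0.    -0.833] dr [-0.0158  0.0512  0.    ]
[0.527 0.385 0.07 ] calls 1 each dp [ 0.   0.  -0.6] dr [0. 0. 0.]
```

>>> {"fn": "play_rows", "kwargs": {
  "fingers": [1,1,1,1,1],
  "delta_pos": [
    [0.02,0,0.13],
    [0.04,0,0.26],
    [0.06,0,0.4],
    [0.065,0,0.54],
    [0.065,0,0.69]
  ],
  "dr": [
    [-0.002,-0.024,0],
    [-0.004,-0.048,0],
    [-0.007,-0.072,0],
    [-0.01,-0.096,0],
    [-0.012,-0.118,0]
  ]
}}

```text
time: 24.63
tcp_pos: [0.6798, -0.0751, 0.2896]
eef_rot: [0.996, -0.048, -0.068, -0.003]
wrist_force: [1.4, -0.9, -0.3]
width: 0.0291
grip_force: 29.9
```

>>> {"fn": "play_rows", "kwargs": {
  "fingers": [1,1,1,1,1],
  "delta_pos": [
    [0,0.07,0.16],
    [-0.01,0.14,0.32],
    [-0.03,0.21,0.48],
    [-0.05,0.28,0.64],
    [-0.07,0.37,0.8]
  ],
  "dr": [
    [0,-0.002,0.006],
    [0,-0.004,0.012],
    [0,-0.006,0.018],
    [0,-0.008,0.025],
    [-0.001,-0.011,0.032]
  ]
}}

```text
time: 25.05
tcp_pos: [0.6688, -0.0196, 0.4098]
eef_rot: [0.999, 0.002, -0.053, 0.001]
wrist_force: [0.3, 0.3, -0.7]
width: 0.0287
grip_force: 29.9
```

>>> {"fn": "play_rows", "kwargs": {
  "fingers": [1,1,1,1,1],
  "delta_pos": [
    [-0.06,0.18,0],
    [-0.12,0.36,0],
    [-0.18,0.54,0],
    [-0.25,0.72,0],
    [-0.32,0.9,0]
  ],
  "dr": [
    [0,0.002,0.006],
    [0,0.003,0.012],
    [0,0.004,0.018],
    [0,0.006,0.025],
    [-0.001,0.007,0.032]
  ]
}}

```text
time: 25.47
tcp_pos: [0.6205, 0.1164, 0.4086]
eef_rot: [0.997, 0.052, -0.064, 0.005]
wrist_force: [0.4, 0.5, -1.1]
width: 0.0291
grip_force: 29.9
```

>>> {"fn": "play_rows", "kwargs": {
  "fingers": [1,1,1,1,1],
  "delta_pos": [
    [-0.06,0.18,0],
    [-0.12,0.36,0],
    [-0.18,0.54,0],
    [-0.25,0.72,0],
    [-0.32,0.9,0]
  ],
  "dr": [
    [0,0.002,0.006],
    [0,0.003,0.012],
    [0,0.004,0.018],
    [0,0.006,0.025],
    [-0.001,0.007,0.032]
  ]
}}

```text
time: 25.88
tcp_pos: [0.5725, 0.2515, 0.4087]
eef_rot: [0.992, 0.102, -0.075, 0.01]
wrist_force: [0.0, 0.8, -0.9]
width: 0.0288
grip_force: 29.9
```

>>> {"fn": "play_rows", "kwargs": {
  "fingers": [1,1,1,1,1],
  "delta_pos": [
    [-0.06,0.18,0],
    [-0.12,0.36,0],
    [-0.18,0.54,0],
    [-0.25,0.72,0],
    [-0.32,0.9,0]
  ],
  "dr": [
    [0,0.002,0.006],
    [0,0.003,0.012],
    [0,0.004,0.018],
    [0,0.006,0.025],
    [-0.001,0.007,0.032]
  ]
}}

```text
time: 26.3
tcp_pos: [0.5245, 0.3864, 0.4087]
eef_rot: [0.985, 0.152, -0.085, 0.014]
wrist_force: [-0.4, -1.1, -1.5]
width: 0.029
grip_force: 29.9
```

Run:
```python
from p import *
plan([((.527,.385,.16),.3,29.3),((.527,.385,.07),.3,29.3)])
```

```text
now [0.5245 0.3864 0.4087] [0.5623 0.6394 0.6228 0.0473 2.0462 1.8452] [-0.4059 -1.0561 -1.4802] 0.028969570580915868
[0.527 0.385 0.16 ] calls 2 each dp [ 0.008 -0.005 -0.829] dr [-0.0159  0.0516 -0.001 ]
[0.527 0.385 0.07 ] calls 1 each dp [ 0.   0.  -0.6] dr [0. 0. 0.]
```

>>> {"fn": "play_rows", "kwargs": {
  "fingers": [1,1,1,1,1],
  "delta_pos": [
    [0,0,-0.17],
    [0,0,-0.34],
    [0,0,-0.51],
    [0,0,-0.68],
    [0.01,0,-0.83]
  ],
  "dr": [
    [-0.003,0.01,0],
    [-0.006,0.02,0],
    [-0.009,0.03,0],
    [-0.012,0.041,0],
    [-0.016,0.052,-0.001]
  ]
}}

```text
time: 26.72
tcp_pos: [0.5263, 0.3852, 0.2827]
eef_rot: [0.974, 0.148, -0.17, 0.026]
wrist_force: [0.5, 0.7, -1.0]
width: 0.0288
grip_force: 29.9
```

>>> {"fn": "play_rows", "kwargs": {
  "fingers": [1,1,1,1,1],
  "delta_pos": [
    [0,0,-0.17],
    [0,0,-0.34],
    [0,0,-0.51],
    [0,0,-0.68],
    [0.01,0,-0.83]
  ],
  "dr": [
    [-0.003,0.01,0],
    [-0.006,0.02,0],
    [-0.009,0.03,0],
    [-0.012,0.041,0],
    [-0.016,0.052,-0.001]
  ]
}}

```text
time: 27.13
tcp_pos: [0.5279, 0.3852, 0.1582]
eef_rot: [0.956, 0.144, -0.252, 0.038]
wrist_force: [0.6, 0.4, -0.2]
width: 0.0288
grip_force: 29.9
```

>>> {"fn": "play_rows", "kwargs": {
  "fingers": [1,1,1,1,1],
  "delta_pos": [
    [0,0,-0.18],
    [0,0,-0.36],
    [0,0,-0.5],
    [0,0,-0.59],
    [0,0,-0.59]
  ],
  "dr": [
    [0,0,0],
    [0,0,0],
    [0,0,0],
    [0,0,0],
    [0,0,0]
  ]
}}

```text
time: 27.55
tcp_pos: [0.5274, 0.3848, 0.068]
eef_rot: [0.956, 0.144, -0.253, 0.039]
wrist_force: [0.1, 0.2, -1.2]
width: 0.029
grip_force: 29.9
```

Run:
```python
from p import *
read_camera('top')
plan([((.527,.385,.064),.3,29.3)])
```

```text
now [0.5281 0.3851 0.0703] [0.5304 0.9865 0.8674 0.1154 1.7904 1.7984] [ 0.255   1.4064 -0.5683] 0.028655245607690154
[0.527 0.385 0.064] calls 1 each dp [-0.007 -0.001 -0.042] dr [ 0.0006 -0.0012  0.0003]
```

>>> {"fn": "play_rows", "kwargs": {
  "fingers": [1,1,1,1,1],
  "delta_pos": [
    [0,0,-0.02],
    [0,0,-0.04],
    [0,0,-0.055],
    [0,0,-0.055],
    [0,0,-0.055]
  ],
  "dr": [
    [0,0,0],
    [0,0,0],
    [0,0,0],
    [0,0,0],
    [0,0,0]
  ]
}}

```text
time: 28.02
tcp_pos: [0.5285, 0.3853, 0.0629]
eef_rot: [0.956, 0.144, -0.251, 0.038]
wrist_force: [-0.2, -0.7, -0.8]
width: 0.0292
grip_force: 29.9
```

>>> {"fn": "play_rows", "kwargs": {
  "fingers": [1,1,1],
  "delta_pos": [
    [0,0,-0.01],
    [0,0,-0.01],
    [0,0,-0.01]
  ],
  "dr": [
    [0,0,0],
    [0,0,0],
    [0,0,0]
  ]
}}

```text
time: 28.27
tcp_pos: [0.5284, 0.3853, 0.0611]
eef_rot: [0.956, 0.144, -0.251, 0.038]
wrist_force: [-1.0, 0.3, -0.3]
width: 0.0284
grip_force: 29.9
```

>>> {"fn": "play_rows", "kwargs": {
  "fingers": [1,1,1],
  "delta_pos": [
    [0,0,-0.007],
    [0,0,-0.007],
    [0,0,-0.007]
  ],
  "dr": [
    [0,0,0],
    [0,0,0],
    [0,0,0]
  ]
}}

```text
time: 28.52
tcp_pos: [0.5285, 0.3853, 0.0606]
eef_rot: [0.956, 0.144, -0.251, 0.038]
wrist_force: [0.3, -1.3, 5.1]
width: 0.029
grip_force: 29.9
```

>>> {"fn": "play_rows", "kwargs": {
  "fingers": [1,1,1],
  "delta_pos": [
    [0,0,-0.003],
    [0,0,-0.003],
    [0,0,-0.003]
  ],
  "dr": [
    [0,0,0],
    [0,0,0],
    [0,0,0]
  ]
}}

```text
time: 28.77
tcp_pos: [0.5286, 0.3853, 0.0606]
eef_rot: [0.956, 0.144, -0.251, 0.038]
wrist_force: [-1.0, -1.0, 8.2]
width: 0.0288
grip_force: 29.9
```

>>> {"fn": "play_rows", "kwargs": {
  "fingers": [0.3,0.1,-0.1,-0.1,-0.1],
  "delta_pos": [
    [0,0,0.007],
    [0,0,0.007],
    [0,0,0.007],
    [0,0,0.007],
    [0,0,0.007]
  ],
  "dr": [
    [0,0,0],
    [0,0,0],
    [0,0,0],
    [0,0,0],
    [0,0,0]
  ]
}}

```text
time: 29.18
tcp_pos: [0.5283, 0.3852, 0.0603]
eef_rot: [0.956, 0.144, -0.251, 0.038]
wrist_force: [0.3, -0.0, -0.0]
width: 0.0514
grip_force: 0.0
```

>>> {"fn": "play_rows", "kwargs": {
  "fingers": [-0.1,-0.1,-0.1,-0.1,-0.1],
  "delta_pos": [
    [0.04,0.013,0.08],
    [0.09,0.03,0.17],
    [0.17,0.05,0.32],
    [0.26,0.08,0.49],
    [0.35,0.11,0.66]
  ],
  "dr": [
    [0,0,0],
    [0,0,0],
    [0,0,0],
    [0,0,0],
    [0,0,0]
  ]
}}

```text
time: 29.6
tcp_pos: [0.581, 0.4017, 0.1609]
eef_rot: [0.956, 0.144, -0.251, 0.038]
wrist_force: [-0.1, 0.6, 0.5]
width: 0.0517
grip_force: 0.0
```

>>> {"fn": "play_rows", "kwargs": {
  "fingers": [-0.1,-0.1,-0.1,-0.1,-0.1],
  "delta_pos": [
    [0,0,0.2],
    [0,0,0.4],
    [0,0,0.6],
    [0,0,0.8],
    [0,0,1]
  ],
  "dr": [
    [0,-0.02,0],
    [0,-0.04,0],
    [0,-0.06,0],
    [0,-0.08,0],
    [0,-0.1,0]
  ]
}}

```text
time: 30.02
tcp_pos: [0.5808, 0.4017, 0.3112]
eef_rot: [0.984, 0.136, -0.097, 0.06]
wrist_force: [0.8, 0.8, 0.2]
width: 0.0514
grip_force: 0.0
```

>>> {"fn": "play_rows", "kwargs": {
  "fingers": [-0.1,-0.1,-0.1,-0.1,-0.1],
  "delta_pos": [
    [0,0,0.15],
    [-0.1,0,0.3],
    [-0.3,0,0.4],
    [-0.5,0,0.45],
    [-0.7,0,0.45]
  ],
  "dr": [
    [0,0,0],
    [0,0,0],
    [0,0,0],
    [0,0,0],
    [0,0,0]
  ]
}}

```text
time: 30.43
tcp_pos: [0.4747, 0.4016, 0.3786]
eef_rot: [0.984, 0.136, -0.097, 0.059]
wrist_force: [1.5, 1.2, 0.2]
width: 0.0518
grip_force: 0.0
```

Run:
```python
from p import *
plan([])
s=np.mean([read_camera('scene').astype(np.float32) for _ in range(6)],0).astype(np.uint8)
cv2.imwrite('pics/s5.png',cv2.resize(s[80:370,180:560,::-1],None,fx=2.05,fy=2.05,interpolation=cv2.INTER_CUBIC))
```

```text
now [0.4747 0.4016 0.3786] [ 0.6468  0.5773  0.7931 -0.0095  1.9995  1.9397] [1.512  1.1749 0.2158] 0.05178802836447113
```

View pics/s5.png

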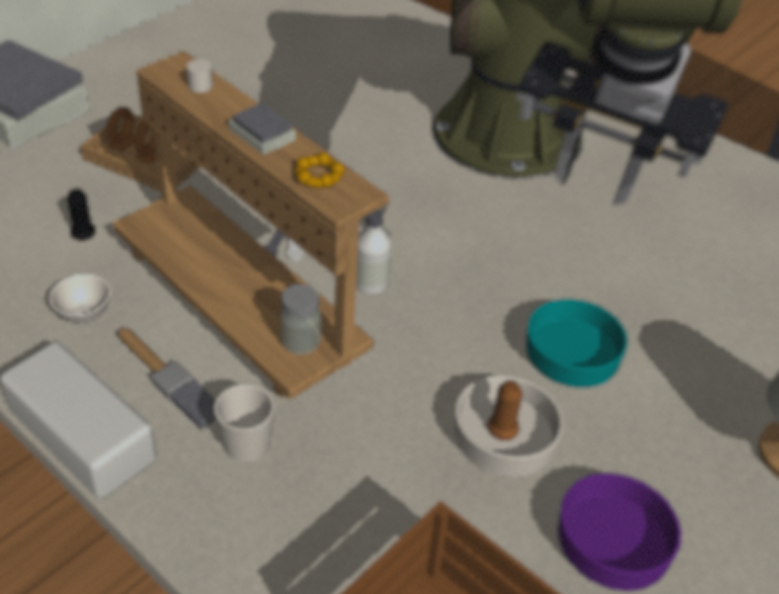

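The shaker stands upright in the white crock at (507,410), and both rings are upright in the tray at (122,130) and (148,142). Everything else in this view is in place.

```bash
python3 -c "
from rig import job_done
print(job_done())"
```

```text
the job is handed in; nothing more can be done
None
```

I stood both rings upright in the tray and then the shaker upright in the white crock, nothing else looked disturbed in the last picture, and I handed the job in at about 31 s of the 72 s allowed.

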